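# Swap the plug-in relays of the vacuum lifter

## Robot

A 6-joint arm with a two-finger parallel gripper is mounted at the origin on the work surface. World frame = base frame: x ahead of the robot, y to its left, z up, the work surface at z = 0. Lengths are in m, angles in rad, forces in N, time in s.
With the tool pointing down it reaches from about 0.275 to 0.775 m from the base axis. Payload 14.6 kg.
Tool frame: the origin (TCP) lies at the very end of the fingers, on their centre line; the grasp point (between the pads) lies 19 mm behind it; z points along the fingers, y is the direction in which the jaws open and shut (so a half turn about z gives the same grasp; the last joint's range is limited). The gripper opens to 85 mm and grips with 20 to 120 N. Pads are 22 mm wide; open, the fingers measure 114 mm over their backs; the gripper's body (76 mm by 85 mm) begins 54 mm behind the grasp point. The pads swing forward as they close: fully open they stand 13 mm farther back than shut.
Start: joints at [1.063, 0.263, -0.048, 1.259, 0, 1.415], TCP at [0.181, 0.493, 0.231] pointing down, gripper open.
Joint ranges: [-2.65, 2.65], [-0.89, 1.7], [-1.18, 1.37], [-2.13, 2.11], [-1.35, 1.29], [-3.14, 3.14]. Speed limits (rad/s): [1.89, 1.89, 2.57, 2.79, 3.14, 3.14].

## Interface

Orientations are given as [roll, pitch, yaw] about the fixed x, y, z axes, in that order (R = Rz(yaw) Ry(pitch) Rx(roll)).
In Python, from workcell import robot, optics gives the robot as it stands.
- The arm moves only by the tool step_arm, never from a script. Its argument "commands" is a list of rows, each a list of 3 entries, a list of its own where there are three numbers: the opening in per cent of the stroke, from 0 (shut) to 100 (fully open), then the shift along the tool's x, y, z in mm, then the turn, a rotation vector about the tool's x, y, z in rad. A call has 1 to 12 rows; each row shifts and turns the commanded pose from where the row before left it, along the tool's axes as they then stand; what a row does not reach is not made up. A row lasts 1/12 s, in which the tool goes at most 41.7 mm and 7.16 degrees, less where a joint would pass 70% of its speed; a pose out of reach is approached as far as the arm can. A call is refused whole if a number of a shift passes 41.7 or a number of a turn 0.125, either way. A call with a gripper value outside its range is refused whole. The fingers move at their own pace and stop on an object; "force" is the grip in N (left out, the last holds). Time passes only in rows, so rows that do not move let the fingers close. It gives the time, the measured TCP pose, the force and the opening at its end, in the units of the state.
- robot.observe(): the state, without advancing time (a new reading comes with each control period).
- optics.read_camera(name): name is "scene" or "top" or "wrist"; returns a dict with "frame" (400x640x3 uint8, red, green, blue), "range_z" (400x640 float32, m along the optical axis (not along the pixel's ray), 0 where there is no reading), "intrinsics" (3x3 intrinsics, pixels), "xyz" and "attitude" of the camera in the world; the wrist camera has in their place "T_tool_cam" (4x4, takes a point from camera to tool coordinates, whose origin is the TCP and whose axes are the flange's). Camera axes: x right, y up, looking along -z (the intrinsics and any distortion apply to the point x, -y, -z); pixel columns grow to the right and rows downward; lengths in m; the calibration is good to about 2 mm. A picture is of the moment at which its call begins: read the wrist's pose just before it.
- robot.job_done(): hands the job in, once; it reports no verdict.
The state is a dict: "time": time; "qpos": joint angles; "qvel": joint speeds; "joint_efforts": joint torques, N m; "tool_pos": TCP position; "ee_rot": TCP orientation; "wrist_force": force on the tool from outside, world axes, zero at the start; "wrist_torque": the same for the moment, N m; "grip_width": opening from 0.0 (shut) to 1.0 (fully open).
Only numpy, scipy, OpenCV 4.12 (cv2) and the standard library are available. Lean on these libraries where they do the work, as an engineer would, in place of code of your own. Each camera call takes 0.05 s, during which the arm holds its last target.

## Task

Change the relays in the vacuum lifter's control box: use the pry blade under the lip to lever the cover up and swing it fully open so that it stays up. Pull out every old relay still in the box and drop it into the wire basket, then plug a new relay fully home into each of the three sockets. Finish with the pry blade lying flat on its rubber rest and the cover left open; leave the fish tins where they are.

Things in the scene. Friction and masses are not known exactly. Their poses are not given: they have to be found in the camera images.
- relay_box: Grey open-topped steel control box fixed to the bench, 130 (x) by 270 (y) by 78 mm high, walls 5 mm; origin: centre of its underside, its front (lip side, towards the robot) is its -x. Inside, a black socket block with its top 30 mm above the bench has a row of three rectangular holes along y, 78 mm apart, each 49 (x) by 39 (y) mm and 20 mm deep. The grey cover lies on top.
- cover (a joint): Hinge angle of the cover, rad: 0 shut, grows as the front edge swings up and back, 1.57 upright, stop at 2.2. Stiff hinge, stays where it is left; opening needs about 2 N at the lip. The cover is a 4 mm plate, 130 by 270 mm, 0.14 kg, with a yellow patch.
- cover_lip (a point): Centre of the underside of the steel pry lip, a 70 mm wide (y), 4 mm thick tab that stands 20 mm out from the box's front wall; this point is 10 mm in from the lip's front edge, 80 mm above the bench when shut, and moves with the cover, 140 mm from the hinge axis. Its axes are the cover's (x from the lip towards the hinge, z out of the cover's outer face).
- cover_hinge (a point): Point on the cover's hinge axis, at the box's rear edge, 80 mm above the bench; the axis runs along its y, middle of the box. Fixed to the box.
- socket0 (a point): Centre of the floor of socket 0: 10 mm above the bench, 20 mm below the mouth of the hole; axes as the box (hole 49 mm along x, 39 mm along y).
- socket1 (a point): Centre of the floor of socket 1: 10 mm above the bench, 20 mm below the mouth of the hole; axes as the box (hole 49 mm along x, 39 mm along y).
- socket2 (a point): Centre of the floor of socket 2: 10 mm above the bench, 20 mm below the mouth of the hole; axes as the box (hole 49 mm along x, 39 mm along y).
- old0: Old relay 0, may be absent: block plug with black foot and grey housing, 46 (x) by 36 (y) mm, the square-edged part 48 mm high, topped by a round 33 mm dome, 62 mm high in all, 90 g; origin: centre of its underside, z up when seated. It starts plugged 20 mm deep in one of the sockets.
- old1: Old relay 1, may be absent: block plug with black foot and grey housing, 46 (x) by 36 (y) mm, the square-edged part 48 mm high, topped by a round 33 mm dome, 62 mm high in all, 90 g; origin: centre of its underside, z up when seated. It starts plugged 20 mm deep in one of the sockets.
- old2: Old relay 2, may be absent: block plug with black foot and grey housing, 46 (x) by 36 (y) mm, the square-edged part 48 mm high, topped by a round 33 mm dome, 62 mm high in all, 90 g; origin: centre of its underside, z up when seated. It starts plugged 20 mm deep in one of the sockets.
- new0: New relay: block plug with black foot and grey housing, 46 (x) by 36 (y) by 62 mm high, square-edged with a flat top and a white label, foot edges chamfered 3 mm, 90 g; origin: centre of its underside, z up. It stands on the bench to the robot's right. All new relays are alike, any fits any socket, either way round.
- new1: New relay: block plug with black foot and grey housing, 46 (x) by 36 (y) by 62 mm high, square-edged with a flat top and a white label, foot edges chamfered 3 mm, 90 g; origin: centre of its underside, z up. It stands on the bench to the robot's right. All new relays are alike, any fits any socket, either way round.
- new2: New relay: block plug with black foot and grey housing, 46 (x) by 36 (y) by 62 mm high, square-edged with a flat top and a white label, foot edges chamfered 3 mm, 90 g; origin: centre of its underside, z up. It stands on the bench to the robot's right. All new relays are alike, any fits any socket, either way round.
- blade: Pry blade (thin flat lever): wooden handle 90 by 24 by 24 mm, steel blade 22 mm wide and 3 mm thick running on along its +x for another 70 mm; origin: centre of the underside of the handle, z up as it lies; handle along x from -45 to +45 mm, 110 g. It lies on the rubber rest.
- blade_tip (a point): Middle of the end of the blade, 115 mm from the handle's centre, mid-thickness, 11.5 mm above the tool's underside.
- mat: Black rubber rest fixed to the bench, 80 (x) by 220 (y) by 20 mm high; origin: centre of its underside.
- basket: Open slatted steel wire basket for rejects, fixed, outside 190 (x) by 170 (y) by 90 mm high, walls 5 mm; origin: centre of its underside.
- tin_a: Flat red fish tin, 105 by 75 by 26 mm, a bystander; origin: centre of its underside.
- tin_d: Flat red fish tin, 105 by 75 by 26 mm, a bystander; origin: centre of its underside.
Things that resemble listed ones, but are neither listed nor needed, are in the scene too. What is shaped like the new1 but orange is not meant. Leave any pink look-alike of the new0 alone.

How it is judged:
By the outcome, as a careful person would: the job done as asked, in the order asked, and still so for the second after the job is handed in, with the robot touching nothing.
Of old0, old1, old2 only 1 to 3 are there at a start; the rules pass over those that are not, and their reading is None.
At some moment in a run one of new0, new1, new2 may be knocked a few centimetres aside while the robot is not near it.
It also fails if it takes over 210 s, if anything falls off the work surface, if the arm or the gripper's body presses on something with over 40 N, if the wrist force passes 120 N, or if a joint passes its speed limit or range.

## Working session

There is one attempt and no reset: what is moved stays moved. The work goes in short steps, Python scripts to look and compute and a tool call to move; the robot and the scene stay as the last step left them, time stands still between calls to the robot, and variables do not carry over. Pictures are saved under pics/ and viewed, and the job is handed in when it is done.

Besides the shell and the picture viewer there is one more tool, called after ">>>" as name(argument=value, ...) on one line, values as JSON. step_arm: Moves the arm, as the interface text tells. Its arguments: {"type":"object","properties":{"commands":{"type":"array"},"force":{"type":"number"}},"required":["commands"]}

```bash
mkdir -p pics; ls
python3 - <<'E'
from workcell import robot, optics
import cv2, numpy as np
print(robot.observe())
for n in ["scene","top","wrist"]:
    d=optics.read_camera(n)
    cv2.imwrite(f"pics/{n}0.png",d["frame"][:,:,::-1])
    print(n,{k:(v.tolist() if hasattr(v,'tolist') else v) for k,v in d.items() if k not in("frame","range_z")})
    r=d["range_z"];print(r.min(),r.max(),(r==0).mean())
E
```

```text
pics
{'time': 0.0, 'qpos': array([ 1.06267427e+00,  2.63523836e-01, -4.89128574e-02,  1.25939699e+00,
       -3.77646768e-05,  1.41551174e+00]), 'qvel': array([-0.00013707,  0.00155629, -0.00013704,  0.00017722, -0.00182905,
       -0.00036107]), 'joint_efforts': array([-2.43512164e-03, -6.37622380e+01,  3.84559965e+01,  1.42336704e-02,
       -1.93337901e-04,  1.83018341e-05]), 'tool_pos': array([0.18129763, 0.49242186, 0.23083346]), 'ee_rot': array([-3.14056194e+00, -1.23128838e-04,  2.78875514e+00]), 'wrist_force': array([-0.13234639,  1.21136698,  0.43865379]), 'wrist_torque': array([ 0.00054473, -0.04919283, -0.00636244]), 'grip_width': 1.0017365240838094}
scene {'intrinsics': [[370.71713051496295, 0.0, 317.9443630478642], [0.0, 370.71713051496295, 202.3875628081654], [0.0, 0.0, 1.0]], 'xyz': [0.963790959564779, 0.33014793252237146, 0.9090789625022448], 'attitude': [0.6153921232705263, 0.0017350813120702302, 2.2768687611823255]}
0.0 3.3209765 0.00384765625
top {'intrinsics': [[424.7285365852935, 0.0, 321.8380489880951], [0.0, 424.7285365852935, 201.4272821798832], [0.0, 0.0, 1.0]], 'xyz': [0.3482820929825959, -0.03748259578337463, 1.2042298766683348], 'attitude': [0.14384544712921288, -0.009107599516931186, -1.5464641113584419]}
0.0 2.1526935 0.004
wrist {'intrinsics': [[321.58164001377963, 0.0, 318.88044619828025], [0.0, 321.58164001377963, 198.60540320914387], [0.0, 0.0, 1.0]], 'T_tool_cam': [[-0.0004828608964384913, 0.9601697487205391, 0.27941692949299235, 0.07042029806744962], [0.9999997288690653, 0.0006189770078659998, -0.00039891009033978246, -0.0005617669715425322], [-0.0005559740561682902, 0.2794166611163352, -0.9601697872686104, -0.1430575137827592], [0.0, 0.0, 0.0, 1.0]]}
0.0 0.4763302 0.0039609375
```

View pics/scene0.png

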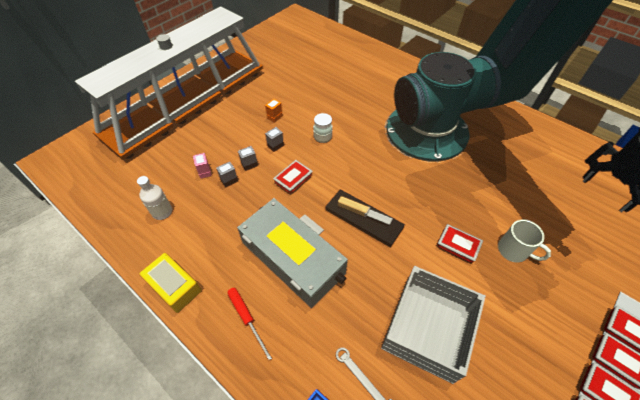

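View pics/top0.png

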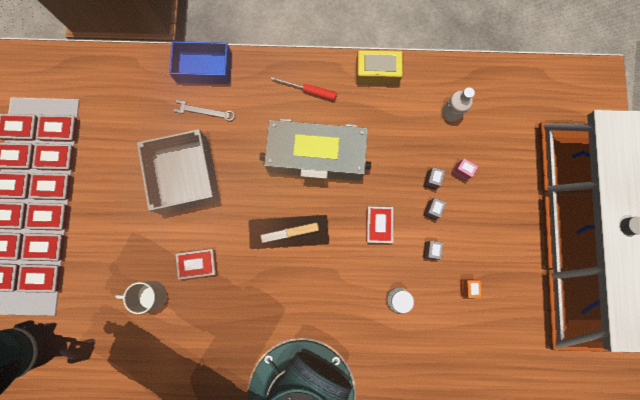

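View pics/wrist0.png

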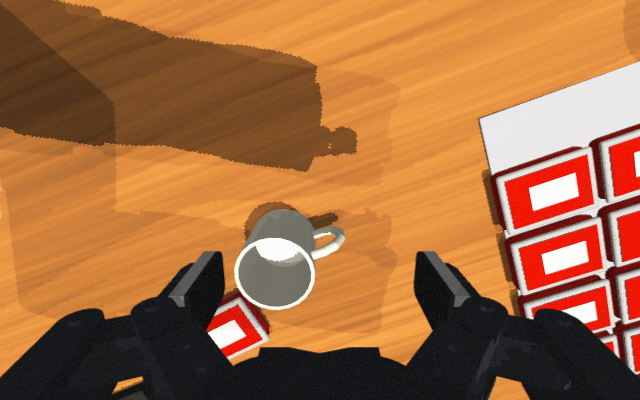

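The scene camera shows the box at (290,250) with its yellow patch, the blade on its mat at (365,215) and the basket at (433,325). The top camera puts the box at (316,148), the lip at (314,173), and the new relays at (435,178), (436,208) and (434,250). Pink (466,169) and orange (473,289) are the look-alikes. Next I'll turn these into world points.

```bash
cat > h.py <<'E'
from workcell import robot, optics
import cv2, numpy as np
from scipy.spatial.transform import Rotation as R
np.set_printoptions(precision=4,suppress=True,linewidth=150)
def cam(n,save=None):
    st=robot.observe()
    d=optics.read_camera(n)
    K=np.array(d["intrinsics"])
    if n=="wrist":
        T=np.eye(4);T[:3,:3]=R.from_euler('xyz',st["ee_rot"]).as_matrix();T[:3,3]=st["tool_pos"]
        M=T@np.array(d["T_tool_cam"])
    else:
        M=np.eye(4);M[:3,:3]=R.from_euler('xyz',d["attitude"]).as_matrix();M[:3,3]=d["xyz"]
    if save: cv2.imwrite(f"pics/{save}.png",d["frame"][:,:,::-1])
    return d["frame"],d["range_z"],K,M
def ray(K,M,u,v):
    c=np.stack([(np.asarray(u,float)-K[0,2])/K[0,0],-(np.asarray(v,float)-K[1,2])/K[1,1],-np.ones_like(np.asarray(u,float))],-1)
    return c@M[:3,:3].T
def onplane(K,M,u,v,z):
    r=ray(K,M,u,v);s=(z-M[2,3])/r[...,2]
    return M[:3,3]+r*s[...,None]
def cloud(rz,K,M):
    v,u=np.mgrid[0:rz.shape[0],0:rz.shape[1]]
    P=M[:3,3]+ray(K,M,u,v)*rz[...,None]
    P[rz==0]=np.nan
    return P
def proj(K,M,p):
    q=(np.asarray(p)-M[:3,3])@M[:3,:3]
    return K[0,2]+K[0,0]*q[...,0]/-q[...,2],K[1,2]-K[1,1]*q[...,1]/-q[...,2]
def rect(pts):
    r=cv2.minAreaRect((pts[:,:2]*1000).astype(np.float32));return r
def state():
    s=robot.observe();print('t',round(s['time'],2),'tcp',s['tool_pos'],'rot',s['ee_rot'],'F',s['wrist_force'],'g',round(float(s['grip_width']),3),'q',s['qpos'])
E
python3 - <<'E'
from h import *
for n in ["top","scene"]:
    f,rz,K,M=cam(n); P=cloud(rz,K,M)
    z=P[...,2]
    m=((z>0.008)&(z<0.2)&(P[...,0]>0.15)&(P[...,0]<0.95)&(abs(P[...,1])<0.6)).astype(np.uint8)
    k,l,s,c=cv2.connectedComponentsWithStats(m)
    tab=np.abs(z)<0.02
    print(n,'bench z median',np.nanmedian(z[(np.abs(z)<0.007)]))
    for i in range(1,k):
        if s[i,4]<40: continue
        q=P[l==i]; zt=np.percentile(q[:,2],95); t=q[q[:,2]>zt-0.006]
        print(i,c[i].round(),s[i,4],'ztop',zt.round(4),'rect',[np.round(x,3) for x in rect(t)],f[l==i].mean(0).round())
E
```

```text
top bench z median 0.00048731696429915594
1 [198.  71.] 848 ztop 0.062 rect [array([908.353, 320.012]), array([ 82.752, 161.539]), np.float64(0.097)] [ 80.  71. 100.]
2 [378.  68.] 1391 ztop 0.0651 rect [array([ 914.188, -197.919]), array([ 70.936, 126.161]), np.float64(0.323)] [179. 162. 101.]
66 [313.  90.] 367 ztop 0.0289 rect [array([843.099, -27.332]), array([98.301, 23.492]), np.float64(76.866)] [193.  82.  68.]
73 [458. 104.] 691 ztop 0.1506 rect [array([ 798.815, -418.137]), array([26.609, 27.228]), np.float64(79.257)] [151. 138. 130.]
78 [180. 107.] 55 ztop 0.0136 rect [array([791.66 , 379.679]), array([26.588, 37.025]), np.float64(75.505)] [182. 162. 150.]
79 [198. 109.] 83 ztop 0.0134 rect [array([783.902, 325.543]), array([81.801, 16.046]), np.float64(81.665)] [193. 177. 166.]
93 [315. 150.] 5349 ztop 0.0896 rect [array([653.962, -22.673]), array([269.422, 157.004]), np.float64(86.725)] [173. 169. 136.]
96 [174. 170.] 2488 ztop 0.0922 rect [array([587.507, 354.384]), array([191.698, 171.433]), np.float64(13.885)] [126. 105.  92.]
150 [464. 169.] 352 ztop 0.0651 rect [arra
[... 2868 characters left out ...]
]), array([128.775,  67.932]), np.float64(89.884)] [206. 194.  90.]
14 [439. 325.] 3503 ztop 0.092 rect [array([588.157, 355.164]), array([192.251, 170.17 ]), np.float64(14.133)] [108. 106.  97.]
15 [244. 313.] 523 ztop 0.0268 rect [array([847.96 , -26.971]), array([98.301, 22.555]), np.float64(73.111)] [220.  74.  54.]
220 [344. 355.] 52 ztop 0.0114 rect [array([771.045, 240.852]), array([30.099, 25.052]), np.float64(0.304)] [203. 198. 181.]
261 [372. 390.] 100 ztop 0.0108 rect [array([787.029, 334.285]), array([54.835, 15.429]), np.float64(79.987)] [215. 214. 199.]
262 [316. 395.] 106 ztop 0.0626 rect [array([876.063, 250.793]), array([18.831, 36.737]), np.float64(40.656)] [ 61.  95. 176.]
```

Run:
```python
from h import *
for n in ["top","scene"]:
    f,rz,K,M=cam(n); P=cloud(rz,K,M); z=P[...,2]
    roi=(P[...,0]>0.53)&(P[...,0]<0.8)&(P[...,1]>-0.2)&(P[...,1]<0.16)&(z>0.078)&(z<0.1)
    q=P[roi]; (c,s,a)=rect(q); yaw=np.radians(a-90)
    print(n,c,s,a, 'zmed',np.median(q[:,2]))
    ex=np.array([np.cos(yaw),np.sin(yaw)]);ey=np.array([-ex[1],ex[0]])
    u=(q[:,:2]-c/1000)@ex; v=(q[:,:2]-c/1000)@ey
    for b in np.arange(-0.085,0.085,0.005):
        k=(u>b)&(u<=b+.005)
        if k.any(): print(round(b,3),k.sum(),v[k].min().round(4),v[k].max().round(4),np.median(q[k,2]).round(4))
    hsv=cv2.cvtColor(f,cv2.COLOR_RGB2HSV)
    wood=cv2.inRange(hsv,(8,60,120),(28,255,255))>0
    k=wood&(z>0.034)&(z<0.06)&(P[...,0]>0.38)&(P[...,0]<0.5)&(abs(P[...,1])<0.15)
    print('handle',rect(P[k]),k.sum(),np.median(P[k][:,2]))
    k=(z>0.028)&(z<0.06)&(P[...,0]>0.37)&(P[...,0]<0.5)&(abs(P[...,1])<0.15)
    print('tool',rect(P[k]),k.sum())
    k=(z>0.015)&(z<0.028)&(P[...,0]>0.35)&(P[...,0]<0.5)&(P[...,1]<0.16)&(P[...,1]>-0.14)
    print('mat',rect(P[k]),k.sum(),np.median(P[k][:,2]))
```

```text
top (654.4237670898438, -22.61138916015625) (270.3932189941406, 158.8101348876953) 86.58665466308594 zmed 0.08590511037367032Traceback (most recent call last):
  File "<stdin>", line 8, in <module>
TypeError: unsupported operand type(s) for /: 'tuple' and 'int'
```

Run:
```python
from h import *
f,rz,K,M=cam("scene")
cv2.imwrite("pics/s1.png",cv2.resize(f[180:320,220:420,::-1],None,fx=4,fy=4,interpolation=cv2.INTER_CUBIC))
```

```text
(no output)
```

View pics/s1.png

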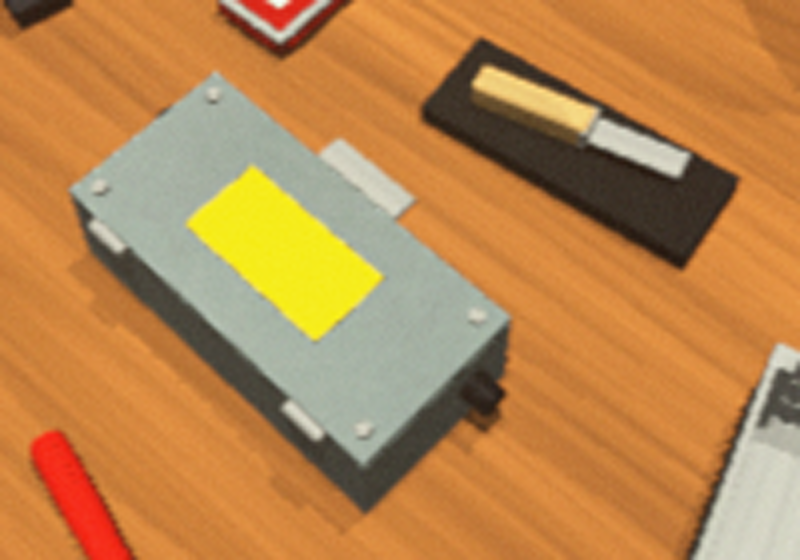

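The crop shows the lip midway along the box's front edge, at about (365,178). The blade lies on the mat with its tip at (688,165).

Run:
```python
from h import *
for n in ["top","scene"]:
    f,rz,K,M=cam(n); P=cloud(rz,K,M); z=P[...,2]
    roi=(P[...,0]>0.53)&(P[...,0]<0.8)&(P[...,1]>-0.2)&(P[...,1]<0.16)&(z>0.078)&(z<0.1)
    q=P[roi]; (c,s,a)=rect(q); yaw=np.radians(a-90);c=np.array(c)
    print(n,c,s,a, 'zmed',np.median(q[:,2]))
    ex=np.array([np.cos(yaw),np.sin(yaw)]);ey=np.array([-ex[1],ex[0]])
    u=(q[:,:2]-c/1000)@ex; v=(q[:,:2]-c/1000)@ey
    for b in np.arange(-0.085,0.085,0.01):
        k=(u>b)&(u<=b+.01)
        if k.any(): print(round(b,3),k.sum(),v[k].min().round(4),v[k].max().round(4),np.median(q[k,2]).round(4))
    for lo,hi in((-.13,-.06),(-.06,-.04),(-.02,.02),(.06,.13)):
        k=(v>lo)&(v<hi); print('v',lo,hi,'u',u[k].min().round(4),u[k].max().round(4))
    hsv=cv2.cvtColor(f,cv2.COLOR_RGB2HSV)
    wood=cv2.inRange(hsv,(8,60,120),(28,255,255))>0
    k=wood&(z>0.038)&(z<0.06)&(P[...,0]>0.38)&(P[...,0]<0.5)&(abs(P[...,1])<0.15)
    print('handle',rect(P[k]),k.sum(),np.median(P[k][:,2]))
    k=(z>0.029)&(z<0.06)&(P[...,0]>0.37)&(P[...,0]<0.5)&(abs(P[...,1])<0.15)
    print('tool',rect(P[k]),k.sum())
    k=(z>0.015)&(z<0.028)&(P[...,0]>0.35)&(P[...,0]<0.5)&(P[...,1]<0.16)&(P[...,1]>-0.14)
    print('mat',rect(P[k]),k.sum(),np.median(P[k][:,2]))
```

```text
top [654.7802 -22.8673] (270.1220397949219, 158.75511169433594) 86.493408203125 zmed 0.08590123574192898
-0.085 45 -0.0327 0.0348 0.086
-0.075 94 -0.0349 0.033 0.0875
-0.065 238 -0.134 0.1337 0.0864
-0.055 367 -0.1332 0.1346 0.0867
-0.045 353 -0.1351 0.1335 0.0868
-0.035 361 -0.1347 0.134 0.0863
-0.025 361 -0.1337 0.1351 0.0866
-0.015 354 -0.133 0.1338 0.0863
-0.005 359 -0.1346 0.1345 0.0862
0.005 345 -0.134 0.1331 0.0861
0.015 356 -0.1339 0.1349 0.0856
0.025 345 -0.1331 0.1347 0.0857
0.035 349 -0.1345 0.1341 0.0853
0.045 341 -0.1341 0.1342 0.0849
0.055 350 -0.1335 0.135 0.0848
0.065 232 -0.1329 0.1339 0.0843
0.075 24 -0.102 0.1047 0.0827
v -0.13 -0.06 u -0.0589 0.0794
v -0.06 -0.04 u -0.0586 0.0714
v -0.02 0.02 u -0.0794 0.0709
v 0.06 0.13 u -0.06 0.0794
handle ((437.94451904296875, 9.148761749267578), (24.140159606933594, 88.14521789550781), 14.104192733764648) 273 0.04393366464196746
tool ((429.14862060546875, 43.89599609375), (30.578580856323242, 159.77734375), 11.1336669921875) 496
mat ((433.9067687988281, 48.70026397705078), (80.10395050048828, 220.2827911376953), 5.31734704971
[... 479 characters left out ...]
45 0.1357 0.0857
0.025 401 -0.135 0.1357 0.0856
0.035 397 -0.136 0.1356 0.085
0.045 388 -0.1347 0.135 0.0848
0.055 416 -0.1352 0.1353 0.0846
0.065 323 -0.1329 0.1353 0.0841
0.075 53 -0.1045 0.1053 0.0834
v -0.13 -0.06 u -0.0593 0.0795
v -0.06 -0.04 u -0.0593 0.071
v -0.02 0.02 u -0.0791 0.0713
v 0.06 0.13 u -0.0586 0.0795
handle ((439.3791809082031, 11.66305923461914), (25.574562072753906, 90.05269622802734), 14.817296028137207) 221 0.04397674687653219
tool ((431.6256408691406, 45.156070709228516), (27.75116729736328, 158.954345703125), 13.837777137756348) 472
mat ((435.55242919921875, 49.800106048583984), (82.48492431640625, 219.41091918945312), 5.1413164138793945) 1351 0.020330336692694573
```

>>> step_arm(commands=[[100,[0,0,0],[0,0,-0.12]],[100,[0,0,0],[0,0,-0.12]],[100,[0,0,0],[0,0,-0.12]],[100,[0,0,0],[0,0,-0.12]],[100,[0,0,0],[0,0,-0.12]],[100,[0,0,0],[0,0,-0.12]],[100,[0,0,0],[0,0,-0.12]],[100,[0,0,0],[0,0,-0.12]],[100,[0,0,0],[0,0,-0.12]],[100,[0,0,0],[0,0,-0.12]],[100,[0,0,0],[0,0,-0.12]],[100,[0,0,0],[0,0,-0.12]]])

```text
time: 1.45
tool_pos: [0.1814, 0.4927, 0.2313]
ee_rot: [3.142, 0.0, -2.048]
wrist_force: [0.2, -0.5, 0.7]
grip_width: 0.998
```

>>> step_arm(commands=[[100,[0,0,0],[0,0,-0.12]],[100,[0,0,0],[0,0,-0.12]],[100,[0,0,0],[0,0,-0.12]],[100,[0,0,0],[0,0,-0.12]],[100,[0,0,0],[0,0,-0.12]],[100,[0,0,0],[0,0,-0.12]]])

```text
time: 1.95
tool_pos: [0.1814, 0.4927, 0.2313]
ee_rot: [-3.142, -0.0, -1.328]
wrist_force: [0.5, 0.5, -0.2]
grip_width: 0.994
```

```bash
cat >> h.py <<'E'
def goto(x,y,z,yawdeg,roll=180.,pitch=0.):
    s=robot.observe(); A=R.from_euler('xyz',s['ee_rot']); 
    B=R.from_euler('ZYX',[yawdeg,pitch,roll],degrees=True)
    d=np.array([x,y,z])-s['tool_pos']
    rv=(A.inv()*B).as_rotvec()
    print('now',s['tool_pos'],'yaw',np.degrees(s['ee_rot']).round(2),'turn(tool)',rv)
    print('  shift mm in present tool axes',A.inv().apply(d)*1000,' after turn',B.inv().apply(d)*1000,'dist',np.linalg.norm(d)*1000)
E
python3 -c "
from h import *
state(); goto(0.4386,0.0105,0.12,-75.8)"
```

```text
t 1.95 tcp [0.1814 0.4927 0.2313] rot [-3.1416 -0.     -1.3285] F [ 0.5131  0.5444 -0.244 ] g 0.994 q [ 1.0627  0.2631 -0.0483  1.2594 -0.     -0.7504]
now [0.1814 0.4927 0.2313] yaw [-180.     -0.    -76.12] turn(tool) [-0.     -0.     -0.0055]
  shift mm in present tool axes [ 529.792  -133.9628  111.2768]  after turn [ 530.5241 -131.0426  111.2663] dist 557.6810635404082
```

>>> step_arm(commands=[[100,[37,-9.4,0],[0,0,-0.0055]],[100,[37,-9.4,0],[0,0,0]],[100,[37,-9.4,0],[0,0,0]],[100,[37,-9.4,0],[0,0,0]],[100,[37,-9.4,0],[0,0,0]],[100,[37,-9.4,0],[0,0,0]],[100,[37,-9.4,5],[0,0,0]],[100,[37,-9.4,10],[0,0,0]],[100,[37,-9.4,10],[0,0,0]],[100,[37,-9.4,10],[0,0,0]],[100,[37,-9.4,10],[0,0,0]],[100,[37,-9.4,10],[0,0,0]]])

```text
time: 2.95
tool_pos: [0.3976, 0.0866, 0.1761]
ee_rot: [-3.141, -0.0, -1.329]
wrist_force: [1.4, 1.5, -0.0]
grip_width: 1.002
```

>>> step_arm(commands=[[70,[38,-9,10],[0,0,0]],[70,[38,-9,10],[0,0,0]],[70,[0,0,0],[0,0,0]],[70,[0,0,0],[0,0,0]]])

```text
time: 3.28
tool_pos: [0.4331, 0.0175, 0.1557]
ee_rot: [3.14, 0.0, -1.333]
wrist_force: [-0.9, -0.7, -0.5]
grip_width: 0.705
```

Run:
```python
from h import *
state()
f,rz,K,M=cam("wrist","w1"); P=cloud(rz,K,M); z=P[...,2]
hsv=cv2.cvtColor(f,cv2.COLOR_RGB2HSV)
wood=cv2.inRange(hsv,(8,60,120),(28,255,255))>0
box=(P[...,0]>0.36)&(P[...,0]<0.5)&(abs(P[...,1])<0.16)
k=wood&(z>0.038)&(z<0.06)&box
print('handle',rect(P[k]),k.sum(),np.median(P[k][:,2]))
k=(z>0.029)&(z<0.038)&box
print('steel',rect(P[k]),k.sum())
k=(z>0.015)&(z<0.026)&box
print('mat',rect(P[k]),k.sum(),np.median(P[k][:,2]))
goto(0.436,0.0205,0.03,-75.8)
```

```text
t 3.28 tcp [0.4331 0.0175 0.1557] rot [ 3.1405  0.0004 -1.3325] F [-0.9221 -0.6773 -0.4544] g 0.705 q [-0.1482  0.1492 -0.413   1.0099 -0.     -1.9572]
handle ((439.1222839355469, 8.885364532470703), (23.412330627441406, 89.17024993896484), 13.39443588256836) 3002 0.044171905052587
steel ((430.8568115234375, 43.37622833251953), (21.758119583129883, 160.58338928222656), 13.394195556640625) 1553
mat ((435.09710693359375, 47.781463623046875), (80.28502655029297, 220.11087036132812), 5.146909236907959) 15112 0.02036860820810496
now [0.4326 0.0186 0.1561] yaw [179.96   0.03 -76.24] turn(tool) [ 0.0007  0.0005 -0.0077]
  shift mm in present tool axes [ -0.9674  -3.8067 126.0875]  after turn [ -0.9981  -3.726  126.0897] dist 126.14870871218794
```

View pics/w1.png

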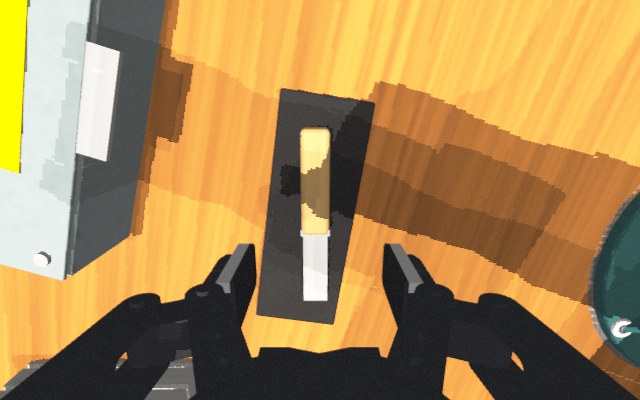

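>>> step_arm(commands=[[60,[-1,-3.6,13],[0,0,0.006]],[60,[0,0,13],[0,0,0]],[60,[0,0,13],[0,0,0]],[60,[0,0,13],[0,0,0]],[60,[0,0,13],[0,0,0]],[60,[0,0,13],[0,0,0]],[60,[0,0,13],[0,0,0]],[60,[0,0,13],[0,0,0]],[60,[0,0,13],[0,0,0]],[60,[0,0,10],[0,0,0]],[60,[0,0,5],[0,0,0]],[60,[0,0,0],[0,0,0]]])

```text
time: 4.33
tool_pos: [0.4353, 0.0219, 0.0239]
ee_rot: [3.141, 0.001, -1.333]
wrist_force: [-0.7, 0.2, 0.6]
grip_width: 0.597
```

>>> step_arm(commands=[[0,[0,0,0],[0,0,0]],[0,[0,0,0],[0,0,0]],[0,[0,0,0],[0,0,0]],[0,[0,0,0],[0,0,0]],[0,[0,0,0],[0,0,0]],[0,[0,0,0],[0,0,0]],[0,[0,0,0],[0,0,0]],[0,[0,0,0],[0,0,0]],[0,[0,0,0],[0,0,0]]], force=100)

```text
time: 5.08
tool_pos: [0.4364, 0.0211, 0.0253]
ee_rot: [-3.14, 0.0, -1.335]
wrist_force: [-3.0, 3.2, 12.9]
grip_width: 0.252
```

>>> step_arm(commands=[[0,[0,0,-5],[0,0,0]],[0,[0,0,-10],[0,0,0]],[0,[0,0,-20],[0,0,0]],[0,[0,0,-20],[0,0,0]],[0,[0,0,-20],[0,0,0]],[0,[0,0,-20],[0,0,0.1]],[0,[0,0,-20],[0,0,0.115]],[0,[0,0,-15],[0,0,0.115]],[0,[0,0,0],[0,0,0.115]],[0,[0,0,0],[0,0,0.115]],[0,[0,0,0],[0,0,0.115]],[0,[0,0,0],[0,0,0.115]]])

```text
time: 6.08
tool_pos: [0.436, 0.0209, 0.155]
ee_rot: [-3.141, 0.0, -2.131]
wrist_force: [0.7, -0.3, -1.4]
grip_width: 0.255
```

>>> step_arm(commands=[[0,[0,0,0],[0,0,0.12]],[0,[0,0,0],[0,0,0.12]],[0,[0,0,0],[0,0,0.12]],[0,[0,0,0],[0,0,0.12]],[0,[0,0,0],[0,0,0.12]],[0,[0,0,0],[0,0,0.12]],[0,[0,0,0],[0,0,0.12]],[0,[0,0,0],[0,0,0.12]],[0,[0,0,0],[0,0,0.11]],[0,[0,0,0],[0,0,0]]])

```text
time: 6.92
tool_pos: [0.436, 0.0209, 0.1549]
ee_rot: [-3.142, 0.001, 3.083]
wrist_force: [0.1, 1.2, -1.7]
grip_width: 0.255
```

Run:
```python
from h import *
state()
cam("wrist","w2");
for n in("top","scene"):
    f,rz,K,M=cam(n,n+"2")
goto(0.45,-0.01,0.07,176.6)
```

```text
t 6.92 tcp [0.436  0.0209 0.1549] rot [-3.1415  0.0006  3.0831] F [ 0.1249  1.1588 -1.6998] g 0.255 q [-0.1392  0.1537 -0.4098  1.0068 -0.     -0.0807]
now [0.4361 0.0209 0.1546] yaw [-180.      0.03  177.17] turn(tool) [-0.      0.0004  0.01  ]
  shift mm in present tool axes [-15.4118 -30.1632  84.6166]  after turn [-15.7494 -30.0107  84.6087] dist 91.14446532880757
```

View pics/w2.png

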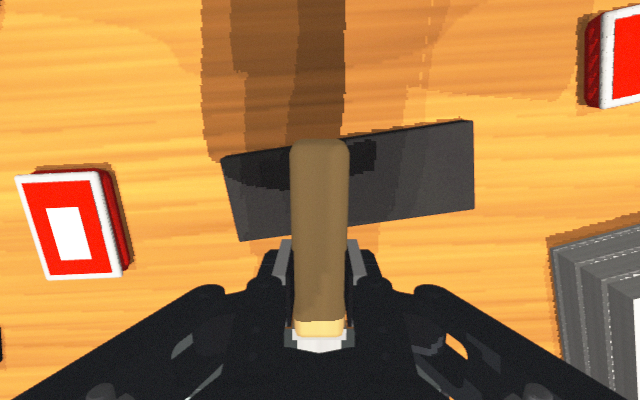

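View pics/scene2.png

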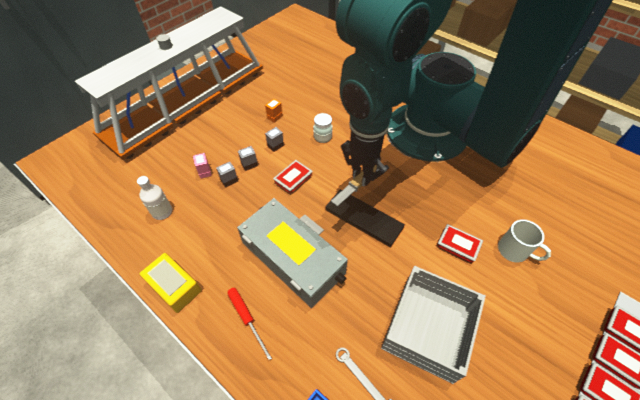

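The blade is held and points at the box. In the scene view the steel is at about (345,193). I'll measure its tip and pitch.

```bash
cat >> h.py <<'E'
def blade():
    s=robot.observe(); A=R.from_euler('xyz',s['ee_rot'])
    for n in("scene","top"):
        f,rz,K,M=cam(n); P=cloud(rz,K,M)
        t=A.inv().apply((P.reshape(-1,3)-s['tool_pos']))  # tool coords
        t=np.where(np.isnan(t),9,t)
        k=(t[:,0]<-0.03)&(t[:,0]>-0.14)&(abs(t[:,1])<0.02)&(t[:,2]>-0.045)&(t[:,2]<0.03)
        q=t[k]
        if len(q)<10: print(n,'none',len(q));continue
        b=q[q[:,0]<-0.04]; 
        pf=np.polyfit(b[:,0],b[:,2],1)
        print(n,len(q),'x',q[:,0].min(),q[:,0].max(),'y',q[:,1].min(),q[:,1].max(),'z(top face) fit slope',pf[0],'at -0.1',np.polyval(pf,-0.1),'yc tip',np.median(q[q[:,0]<q[:,0].min()+.02][:,1]))
E
python3 -c "
from h import *
blade()"
```

```text
scene 252 x -0.1049944549556059 -0.030057014387219128 y -0.01165809697063499 0.0140903852772437 z(top face) fit slope -0.006888412397538887 at -0.1 -0.007690799837246164 yc tip 0.0007868330960942145
top none 0
```

>>> step_arm(commands=[[0,[-1,-3,0],[0,0,0.01]],[0,[-2,-5,10],[0,0,0]],[0,[-2,-5,15],[0,0,0]],[0,[-2,-6,15],[0,0,0]],[0,[-2,-6,15],[0,0,0]],[0,[-2,-5.5,15],[0,0,0]],[0,[0,0,13],[0,0,0]],[0,[0,0,9.5],[0,0,0]],[0,[0,0,0],[0,0,0]]])

```text
time: 7.92
tool_pos: [0.4442, -0.0104, 0.0603]
ee_rot: [3.141, -0.003, 3.079]
wrist_force: [0.5, 0.8, 0.8]
grip_width: 0.255
```

```bash
python3 -c "
from h import *
state();blade()
goto(0.4856,-0.0124,0.062,176.6)"
```

```text
t 7.92 tcp [ 0.4442 -0.0104  0.0603] rot [ 3.1413 -0.0026  3.0786] F [0.46   0.8475 0.7636] g 0.255 q [-0.2071  0.2597 -0.563   0.7507 -0.     -0.144 ]
scene 252 x -0.13987400670089828 -0.030462871807999326 y -0.018657966926749734 0.019836448497195545 z(top face) fit slope 0.19253504450305783 at -0.1 -0.014400263757089074 yc tip 0.0017434966544094546
top 17 x -0.13971810189157322 -0.13555639260894276 y -0.018151077233388317 0.011749667155775368 z(top face) fit slope 0.4958429943655779 at -0.1 -0.009226477800104514 yc tip -0.004623045058889664
now [ 0.4451 -0.0104  0.0619] yaw [180.    -0.02 176.39] turn(tool) [ 0.     -0.0004 -0.0037]
  shift mm in present tool axes [-40.565    0.5308  -0.0903]  after turn [-40.5668   0.3799  -0.0729] dist 40.568611264578294
```

>>> step_arm(commands=[[0,[-8,0,0],[0,0,-0.004]],[0,[-8,0.4,0],[0,0,0]],[0,[-8,0,0],[0,0,0]],[0,[-8,0,0],[0,0,0]],[0,[-5,0,0],[0,0,0]],[0,[-3,0,0],[0,0,0]],[0,[0,0,0],[0,0,0]]])

```text
time: 8.6
tool_pos: [0.4858, -0.0123, 0.0617]
ee_rot: [-3.142, 0.0, 3.082]
wrist_force: [-1.0, 0.2, -1.0]
grip_width: 0.253
```

```bash
python3 -c "
from h import *
state()
f,rz,K,M=cam('scene','s3')
cv2.imwrite('pics/s3c.png',cv2.resize(f[150:320,220:420,::-1],None,fx=4,fy=4,interpolation=cv2.INTER_CUBIC)[:600])
"
```

```text
t 8.6 tcp [ 0.4858 -0.0123  0.0617] rot [-3.1416  0.0002  3.0824] F [-1.011   0.1557 -1.0119] g 0.253 q [-0.1932  0.3178 -0.4673  0.7856  0.     -0.134 ]
```

View pics/s3c.png

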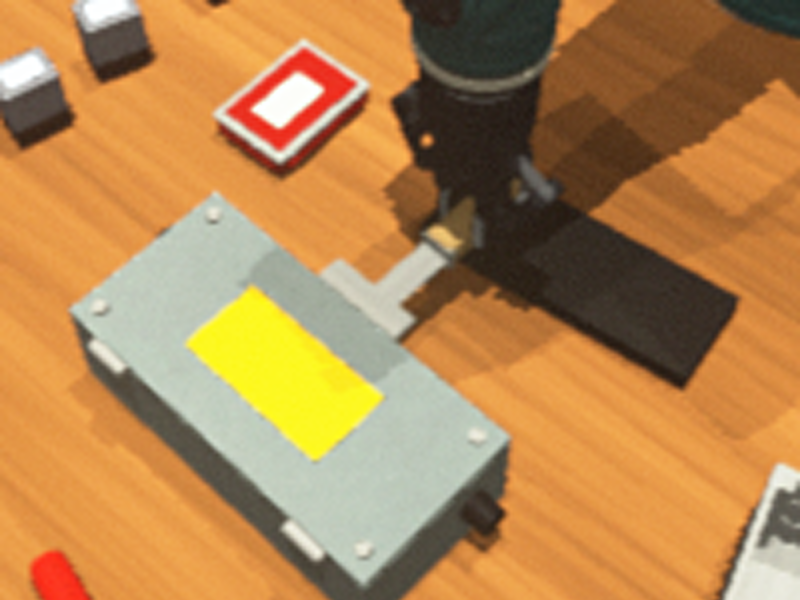

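The blade's end is under the lip at about (365,295) in the crop. I'll start levering.

>>> step_arm(commands=[[0,[0,0,-4],[0,0,0]],[0,[0,0,-4],[0,0,0]],[0,[0,0,-4],[0,0,0]],[0,[-1,0,-7],[0,0,0]],[0,[-1,0,-8],[0,0,0]],[0,[-2,0,-10],[0,0,0]],[0,[-2.5,0,-13],[0,0,0]],[0,[0,0,0],[0,0,0]]])

```text
time: 9.32
tool_pos: [0.4929, -0.0128, 0.1142]
ee_rot: [-3.141, 0.003, 3.082]
wrist_force: [0.6, -0.1, -1.1]
grip_width: 0.254
```

```bash
python3 -c "
from h import *
state()
f,rz,K,M=cam('scene','s4')
cv2.imwrite('pics/s4c.png',cv2.resize(f[150:320,220:420,::-1],None,fx=4,fy=4,interpolation=cv2.INTER_CUBIC)[:600])
"
```

```text
t 9.32 tcp [ 0.4929 -0.0128  0.1142] rot [-3.1412  0.0032  3.0823] F [ 0.6053 -0.0897 -1.0973] g 0.254 q [-0.1915  0.2756 -0.3647  0.9273  0.0001 -0.1323]
```

View pics/s4c.png

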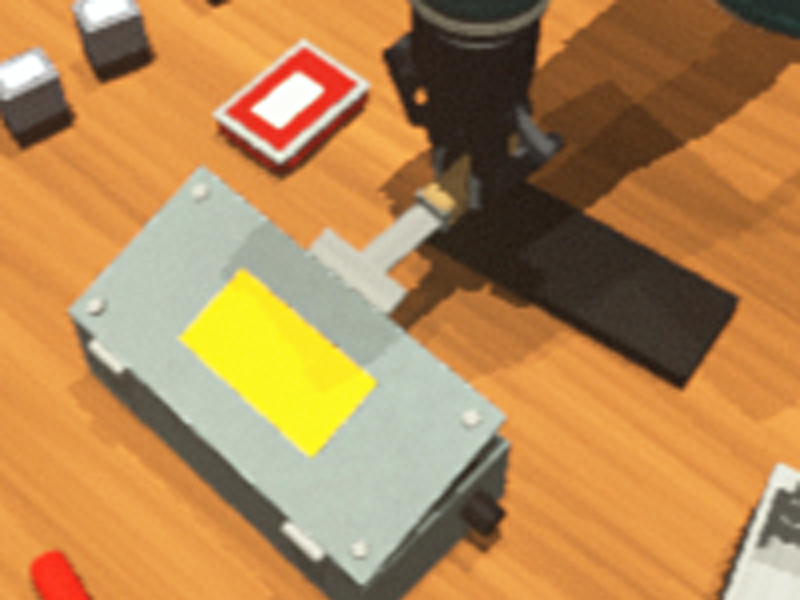

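>>> step_arm(commands=[[0,[-4.6,0,-12.8],[0,0,0]],[0,[-5.9,0,-12.2],[0,0,0]],[0,[-7.2,0,-11.6],[0,0,0]],[0,[-8.2,0,-10.8],[0,0,0]],[0,[-9.2,0,-10],[0,0,0]],[0,[-10.3,0,-8.9],[0,0,0]],[0,[-11,0,-7.9],[0,0,0]],[0,[-11.8,0,-6.8],[0,0,0]],[0,[-12.4,0,-5.6],[0,0,0]],[0,[-12.9,0,-4.2],[0,0,0]],[0,[0,0,0],[0,0,0]]])

```text
time: 10.28
tool_pos: [0.5866, -0.0184, 0.2024]
ee_rot: [-3.142, 0.001, 3.082]
wrist_force: [-0.1, -0.4, -0.6]
grip_width: 0.254
```

```bash
python3 -c "
from h import *
state()
f,rz,K,M=cam('scene','s5')
cv2.imwrite('pics/s5c.png',cv2.resize(f[130:330,200:450,::-1],None,fx=3,fy=3,interpolation=cv2.INTER_CUBIC))
"
```

```text
t 10.28 tcp [ 0.5866 -0.0184  0.2024] rot [-3.1416  0.0009  3.0823] F [-0.099  -0.3627 -0.6241] g 0.254 q [-0.1702  0.3784  0.046   1.2374  0.0001 -0.1109]
```

View pics/s5c.png

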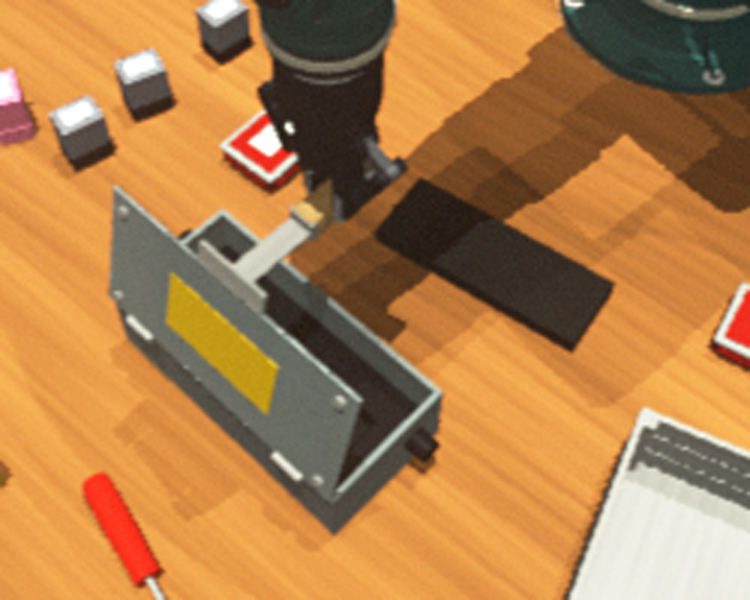

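>>> step_arm(commands=[[0,[-13.3,0,-3],[0,0,0]],[0,[-13.5,0,-1.7],[0,0,0]],[0,[-13.6,0,0],[0,0,0]],[0,[-13.5,0,1],[0,0,0]],[0,[-13.4,0,2.5],[0,0,0]],[0,[-13,0,3.7],[0,0,0]],[0,[-12.6,0,5],[0,0,0]],[0,[-12,0,6],[0,0,0]],[0,[0,0,0],[0,0,0]]])

```text
time: 11.08
tool_pos: [0.6899, -0.0245, 0.1869]
ee_rot: [3.141, -0.002, 3.082]
wrist_force: [0.4, -0.2, -1.2]
grip_width: 0.257
```

```bash
cat >> h.py <<'E'
def coverang():
    for n in("top","scene"):
        f,rz,K,M=cam(n);P=cloud(rz,K,M)
        c=np.array([0.6553,-0.0225]);yw=np.radians(-3.4);ex=np.array([np.cos(yw),np.sin(yw)]);ey=np.array([-ex[1],ex[0]])
        u=(P[...,:2]-c)@ex;v=(P[...,:2]-c)@ey
        k=(u>0.03)&(u<0.22)&(abs(v)<0.13)&(abs(v)>0.05)&(P[...,2]>0.09)&(P[...,2]<0.25)
        if k.sum()<20: print(n,'few',k.sum());continue
        pf=np.polyfit(P[k][:,2],u[k],1); print(n,k.sum(),'du/dz',pf[0],'theta',np.pi/2+np.arctan(pf[0]),'zmax',P[k][:,2].max(),'umax',u[k].max())
E
python3 -c "
from h import *
state();coverang()
f,rz,K,M=cam('scene','s6')
cv2.imwrite('pics/s6c.png',cv2.resize(f[130:330,200:450,::-1],None,fx=3,fy=3,interpolation=cv2.INTER_CUBIC))
"
```

```text
t 11.08 tcp [ 0.6899 -0.0245  0.1869] rot [ 3.1414 -0.0021  3.0822] F [ 0.3749 -0.2275 -1.2407] g 0.257 q [-0.1534  0.5726  0.3379  1.3382 -0.     -0.094 ]
top 951 du/dz 0.6076433056676286 theta 2.116816958712823 zmax 0.19578903095211309 umax 0.14137502212803246
scene 1171 du/dz 0.6184725391210569 theta 2.124687961485089 zmax 0.1930830755045082 umax 0.14234353028447055
```

View pics/s6c.png

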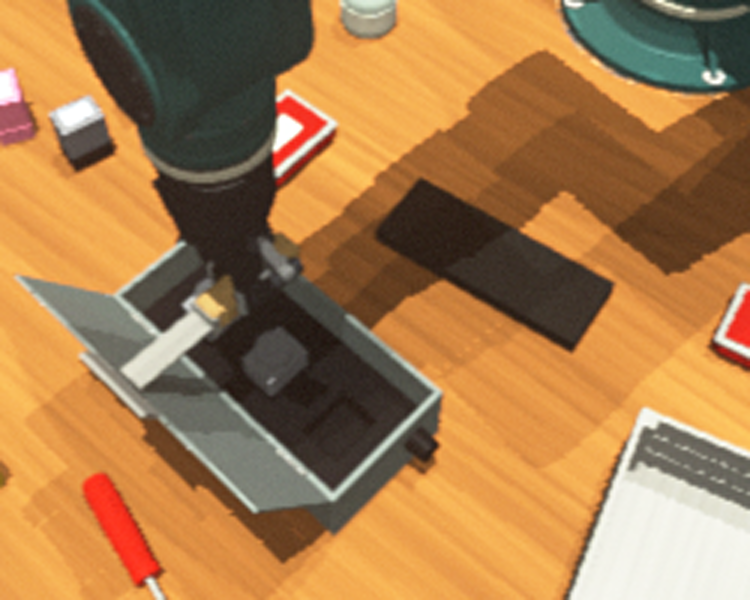

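>>> step_arm(commands=[[0,[-5,0,3],[0,0,0]],[0,[-5,0,3],[0,0,0]],[0,[-3,0,2],[0,0,0]],[0,[0,0,0],[0,0,0]]])

```text
time: 11.57
tool_pos: [0.7015, -0.0251, 0.1805]
ee_rot: [-3.142, -0.003, 3.082]
wrist_force: [-11.8, 1.3, 5.8]
grip_width: 0.256
```

```bash
python3 -c "
from h import *
state();coverang()"
```

```text
t 11.57 tcp [ 0.7015 -0.0251  0.1805] rot [-3.1416 -0.003   3.0823] F [-11.7647   1.3127   5.8196] g 0.256 q [-0.1515  0.5973  0.3669  1.3433 -0.0003 -0.0922]
top 983 du/dz 0.7254776623673733 theta 2.1984175409146083 zmax 0.18933533865773633 umax 0.1513558550023278
scene 1437 du/dz 0.7221171894869965 theta 2.196212335994003 zmax 0.2494911885559843 umax 0.15100097222556028
```

>>> step_arm(commands=[[0,[10,0,-2],[0,0,0]],[0,[25,0,-5],[0,0,0]],[0,[35,0,0],[0,0,0]],[0,[35,0,0],[0,0,0]],[0,[38,0,0],[0,0,0]],[0,[38,0,0],[0,0,0]],[0,[38,0,0],[0,0,0]],[0,[33,0,0],[0,0,0]],[0,[12,-35,0],[0,0,0]],[0,[3,-10,0],[0,0,0]],[0,[0,0,0],[0,0,0]]])

```text
time: 12.58
tool_pos: [0.4329, -0.0559, 0.1885]
ee_rot: [-3.141, 0.001, 3.08]
wrist_force: [0.7, -0.7, -0.8]
grip_width: 0.252
```

```bash
python3 -c "
from h import *
state();coverang()
goto(0.4364,0.0211,0.1,-76.5)
f,rz,K,M=cam('top','t7')
cv2.imwrite('pics/t7c.png',cv2.resize(f[80:240,130:330,::-1],None,fx=3,fy=3,interpolation=cv2.INTER_CUBIC))
"
```

```text
t 12.58 tcp [ 0.4329 -0.0559  0.1885] rot [-3.1409  0.0011  3.08  ] F [ 0.6652 -0.7309 -0.7894] g 0.252 q [-0.3152  0.131  -0.3406  1.098  -0.0004 -0.2536]
top 2414 du/dz 0.7251143446592577 theta 2.1981794643855865 zmax 0.19236462680238908 umax 0.1505643730744721
scene 1442 du/dz 0.7331129085260322 theta 2.2034018068978485 zmax 0.18747118793272255 umax 0.15092889426113454
now [ 0.4339 -0.0545  0.1882] yaw [179.99   0.04 176.52] turn(tool) [-0.0006  0.0006 -1.8671]
  shift mm in present tool axes [ 2.1421 75.6506 88.2399]  after turn [-72.9692 -20.1012  88.2344] dist 116.24917276773849
```

View pics/t7.png

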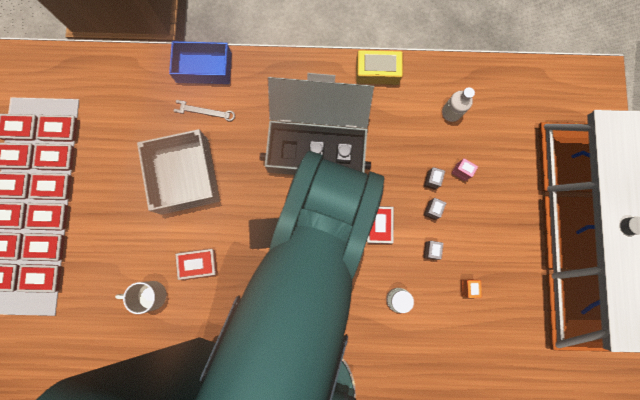

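>>> step_arm(commands=[[0,[1,38,0],[0,0,0]],[0,[1,37.6,0],[0,0,0]],[0,[0,0,5],[0,0,-0.117]],[0,[0,0,10],[0,0,-0.117]],[0,[0,0,10],[0,0,-0.117]],[0,[0,0,10],[0,0,-0.117]],[0,[0,0,10],[0,0,-0.117]],[0,[0,0,10],[0,0,-0.117]],[0,[0,0,10],[0,0,-0.117]],[0,[0,0,10],[0,0,-0.117]],[0,[0,0,10],[0,0,-0.117]],[0,[0,0,3],[0,0,-0.117]]])

```text
time: 13.73
tool_pos: [0.4359, 0.0222, 0.0987]
ee_rot: [3.14, -0.0, -2.024]
wrist_force: [0.4, 0.4, -0.4]
grip_width: 0.254
```

>>> step_arm(commands=[[0,[0,0,0],[0,0,-0.117]],[0,[0,0,0],[0,0,-0.117]],[0,[0,0,0],[0,0,-0.117]],[0,[0,0,0],[0,0,-0.117]],[0,[0,0,0],[0,0,-0.117]],[0,[0,0,0],[0,0,-0.11]],[0,[0,0,0],[0,0,0]]])

```text
time: 14.32
tool_pos: [0.4364, 0.022, 0.0998]
ee_rot: [3.141, 0.0, -1.33]
wrist_force: [0.8, 0.0, -1.9]
grip_width: 0.252
```

```bash
python3 -c "
from h import *
state();blade()
goto(0.4364,0.0211,0.0265,-76.5)
"
```

```text
t 14.32 tcp [0.4364 0.022  0.0998] rot [ 3.1414  0.0003 -1.3297] F [ 0.773   0.0178 -1.8554] g 0.252 q [-0.1366  0.2031 -0.5132  0.8548  0.0002 -1.9485]
scene 225 x -0.1041559085292605 -0.03018207139587047 y -0.015056823043458236 0.011221260088839693 z(top face) fit slope 0.01064586974048996 at -0.1 -0.008303008125111143 yc tip -0.0022403635121857847
top none 0
now [0.4362 0.0218 0.0999] yaw [179.99   0.01 -76.72] turn(tool) [ 0.0002  0.0002 -0.0038]
  shift mm in present tool axes [ 0.7774 -0.0112 73.3938]  after turn [ 0.761   0.0035 73.394 ] dist 73.39793181940135
```

Blade is still level. Lowering onto the mat.

>>> step_arm(commands=[[0,[0,0,12],[0,0,0]],[0,[0,0,14],[0,0,0]],[0,[0,0,14],[0,0,0]],[0,[0,0,13],[0,0,0]],[0,[0,0,10],[0,0,0]],[0,[0,0,6],[0,0,0]],[0,[0,0,3],[0,0,0]],[0,[0,0,1],[0,0,0]],[0,[0,0,0],[0,0,0]]])

```text
time: 15.17
tool_pos: [0.4361, 0.0214, 0.0272]
ee_rot: [-3.141, -0.0, -1.337]
wrist_force: [-0.9, -0.4, -0.2]
grip_width: 0.256
```

>>> step_arm(commands=[[0,[0,0,1],[0,0,0]],[0,[0,0,0.7],[0,0,0]],[0,[0,0,0],[0,0,0]]])

```text
time: 15.42
tool_pos: [0.436, 0.0213, 0.0256]
ee_rot: [-3.141, -0.0, -1.336]
wrist_force: [-0.0, -0.2, -1.1]
grip_width: 0.257
```

>>> step_arm(commands=[[40,[0,0,0],[0,0,0]],[40,[0,0,0],[0,0,0]],[50,[0,0,0],[0,0,0]],[60,[0,0,0],[0,0,0]],[60,[0,0,-5],[0,0,0]],[60,[0,0,-15],[0,0,0]],[60,[0,0,-25],[0,0,0]],[60,[0,0,-30],[0,0,0]],[60,[0,0,-30],[0,0,0]],[60,[0,0,-30],[0,0,0]],[60,[0,0,-30],[0,0,0]],[60,[0,0,0],[0,0,0]]])

```text
time: 16.42
tool_pos: [0.4377, 0.0211, 0.1956]
ee_rot: [-3.135, -0.003, -1.336]
wrist_force: [-0.4, -1.2, 0.1]
grip_width: 0.595
```

```bash
cat >> h.py <<'E'
C0=np.array([0.661,-0.0228]);YW=np.radians(-3.4)
EX=np.array([np.cos(YW),np.sin(YW)]);EY=np.array([-EX[1],EX[0]])
E
python3 -c "
from h import *
state()
f,rz,K,M=cam('wrist','w8')
P=cloud(rz,K,M);z=P[...,2]
b=(P[...,0]>0.36)&(P[...,0]<0.5)&(abs(P[...,1])<0.16)
k=(z>0.029)&(z<0.05)&b
print('blade tool',rect(P[k]),'ztop',np.percentile(P[k][:,2],[5,50,95]))
goto(0.58,-0.022,0.19,-3.4); goto(0.58,-0.022,0.19,-93.4)
"
```

```text
t 16.42 tcp [0.4377 0.0211 0.1956] rot [-3.1351 -0.0025 -1.3359] F [-0.3679 -1.183   0.0703] g 0.595 q [-0.1382  0.126  -0.3267  1.1111 -0.     -1.944 ]
blade tool ((431.0819396972656, 43.90482711791992), (24.365917205810547, 160.6873321533203), 13.585037231445312) ztop [0.0327 0.0434 0.0452]
now [0.4371 0.0212 0.1931] yaw [-179.74   -0.1   -76.54] turn(tool) [-0.0028 -0.0044 -1.2765]
  shift mm in present tool axes [  75.25   -128.8631    3.8465]  after turn [145.1669  34.6391   3.1257] dist 149.27508360826837
now [0.4371 0.0212 0.1931] yaw [-179.74   -0.1   -76.54] turn(tool) [-0.0048 -0.0011  0.2943]
  shift mm in present tool axes [  75.25   -128.8631    3.8465]  after turn [  34.6391 -145.1669    3.1257] dist 149.27508360826837
```

View pics/w8.png

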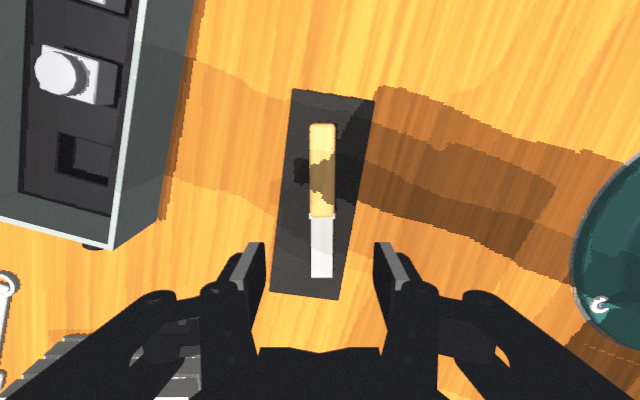

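>>> step_arm(commands=[[60,[0,0,0],[-0.0048,-0.001,0.1]],[60,[0,0,0],[0,0,0.1]],[60,[0,0,0],[0,0,0.0943]],[60,[5,-36,-1],[0,0,0]],[60,[5,-36,-1],[0,0,0]],[60,[5,-36,-1],[0,0,0]],[60,[5,-36,-1],[0,0,0]],[60,[5,-36,-1],[0,0,0]],[60,[5,-38,-2],[0,0,0]],[60,[0,0,0],[0,0,0]],[60,[0,0,0],[0,0,0]]])

```text
time: 17.38
tool_pos: [0.6526, -0.022, 0.1941]
ee_rot: [3.134, 0.0, -1.631]
wrist_force: [0.0, 0.3, -0.3]
grip_width: 0.603
```

```bash
python3 -c "
from h import *
state()
for n in('wrist','top','scene'):
    f,rz,K,M=cam(n,n+'9')
    np.savez('c9_%s.npz'%n,f=f,rz=rz,K=K,M=M)
"
```

```text
t 17.38 tcp [ 0.6526 -0.022   0.1941] rot [ 3.1342  0.     -1.6306] F [ 0.0272  0.3039 -0.329 ] g 0.603 q [-0.158   0.5048  0.2351  1.3085 -0.0007 -1.669 ]
```

View pics/wrist9.png

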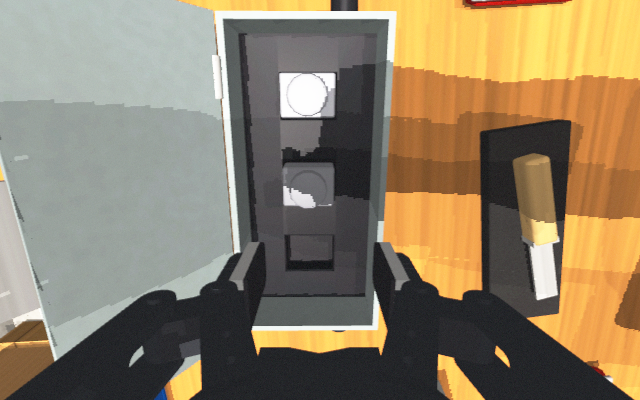

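The wrist picture shows old relays at (307,95) and (308,187) and an empty socket at (310,253). The box rim is clear.

```bash
cat > boxm.py <<'E'
from h import *
def rel(P): return np.stack([(P[...,:2]-C0)@EX,(P[...,:2]-C0)@EY,P[...,2]],-1)*1000
def bm(name,f,rz,K,M):
    P=cloud(rz,K,M);L=rel(P);u,v,z=L[...,0],L[...,1],L[...,2]
    rim=(z>70)&(z<84)&(abs(u)<80)&(abs(v)<145)
    k=rim&(u<-40)&(abs(v)<110);
    print(name,'front wall u',np.percentile(u[k],[1,50,99]) if k.sum()>10 else None)
    if k.sum()>10: print('  yaw corr (rad) du/dv',np.polyfit(v[k],u[k],1)[0])
    for s in(-1,1):
        k=rim&(v*s>110)&(abs(u)<50)
        if k.sum()>5: print('  end wall v',np.percentile(v[k],[1,50,99]),k.sum())
    k=(z>60)&(z<76)&(abs(u)<50)&(abs(v)<115)
    n,l,s,c=cv2.connectedComponentsWithStats(k.astype(np.uint8))
    for i in range(1,n):
        if s[i,4]>20:
            q=np.stack([u[l==i],v[l==i]],1);cc,rr=cv2.minEnclosingCircle(q.astype(np.float32));print('  dome',q.mean(0),'circ',cc,rr,s[i,4],'z',np.median(z[l==i]))
    k=(z>50)&(z<64)&(abs(u)<50)&(abs(v)<115)
    n,l,s,c=cv2.connectedComponentsWithStats(k.astype(np.uint8))
    for i in range(1,n):
        if s[i,4]>60:
            q=np.stack([u[l==i],v[l==i]],1);print('  body',cv2.minAreaRect(q.astype(np.float32)),s[i,4],'z',np.median(z[l==i]))
    blk=(z>25)&(z<35)&(abs(u)<62)&(abs(v)<125)
    print('  block z',np.median(z[blk]),'u',np.percentile(u[blk],[1,99]),'v',np.percentile(v[blk],[1,99]))
    for vc in(-78,0,78):
        k=(z<22)&(z>3)&(abs(u)<35)&(abs(v-vc)<30)
        if k.sum()>30:
            q=np.stack([u[k],v[k]],1);print('  hole',vc,cv2.minAreaRect(q.astype(np.float32)),k.sum(),np.median(z[k]))
E
python3 - <<'E'
from boxm import *
for n in('wrist','top','scene'):
    d=np.load(f'c9_{n}.npz'); bm(n,d['f'],d['rz'],d['K'],d['M'])
E
```

```text
wrist front wall u [-63.9446 -60.5406 -58.6496]
  yaw corr (rad) du/dv 0.0027031117157841882
  end wall v [-136.1184 -132.7542 -130.9273] 1479
  end wall v [127.7718 129.1445 133.7024] 1058
  dome [  1.0126 -79.3652] circ (1.017945408821106, -79.31053161621094) 16.437246322631836 1385 z 72.28807585229752
  dome [ 0.9802 -2.7966] circ (1.1424907445907593, -1.5030561685562134) 16.381084442138672 1141 z 72.2032040689926
  body ((1.161722183227539, -79.33692932128906), (35.76933288574219, 45.90160369873047), 89.95161437988281) 1148 z 58.19324860324018
  body ((1.198333740234375, -1.4706249237060547), (36.01911163330078, 46.06293487548828), 89.88949584960938) 961 z 58.203265653121285
  block z 30.429971288540884 u [-58.5382  60.9939] v [-123.7881  122.1163]
  hole 0 ((1.1828231811523438, -17.216875076293945), (5.968326091766357, 49.239662170410156), 86.83761596679688) 34 20.04298808323654
  hole 78 ((1.473287582397461, 79.5143051147461), (35.51572036743164, 49.38063430786133), 89.29798126220703) 1421 10.64613367823769
top front wall u [-65.7868 -63.6396 -59.9892]
  yaw corr (rad) du/dv -0
[... 447 characters left out ...]
ome [  2.7453 -74.3199] circ (0.8451573252677917, -78.0103988647461) 19.151294708251953 126 z 71.3278938576704
  dome [2.4852 2.7411] circ (1.190649151802063, 1.1075818538665771) 16.452274322509766 131 z 71.89417690261446
  body ((1.2327384948730469, -75.21464538574219), (35.379913330078125, 47.040245056152344), 86.38362121582031) 121 z 57.668474068877096
  body ((0.955352783203125, 1.1051254272460938), (46.73552322387695, 36.87390899658203), 0.3262665569782257) 126 z 57.368983052038914
  block z 30.388889768852568 u [-59.4745  47.4785] v [-122.2209  115.4299]
  hole 78 ((-2.4252090454101562, 75.54653930664062), (35.47733688354492, 44.60652542114258), 89.0311050415039) 242 11.047117700697772
```

```bash
sed -i 's/^C0=.*;YW/C0=np.array([0.6621,-0.0237]);YW/' h.py; python3 -c "
from h import *
print('socks',C0,C0+.078*EY,C0-.078*EY)
state();state()
goto(C0[0],C0[1],0.036,-93.4)"
```

```text
socks [ 0.6621 -0.0237] [0.6667 0.0542] [ 0.6575 -0.1016]
t 17.53 tcp [ 0.6506 -0.0213  0.196 ] rot [ 3.1355 -0.0001 -1.6301] F [-0.2649  0.4073  0.6745] g 0.599 q [-0.1575  0.4996  0.2311  1.3083 -0.0007 -1.6689]
t 17.53 tcp [ 0.6506 -0.0213  0.196 ] rot [ 3.1355 -0.0001 -1.6301] F [-0.2649  0.4073  0.6745] g 0.599 q [-0.1575  0.4996  0.2311  1.3083 -0.0007 -1.6689]
now [ 0.6506 -0.0213  0.196 ] yaw [179.65  -0.   -93.4 ] turn(tool) [ 0.0061 -0.0001  0.    ]
  shift mm in present tool axes [  1.7224 -12.5629 159.9745]  after turn [  1.7333 -11.5938 160.0475] dist 160.47625494756244
```

>>> step_arm(commands=[[75,[0.7,-4,10],[0.006,0,0]],[75,[0.5,-4,20],[0,0,0]],[75,[0.5,-3.6,25],[0,0,0]],[75,[0,0,25],[0,0,0]],[75,[0,0,15],[0,0,0]],[75,[0,0,5],[0,0,0]],[75,[0,0,0],[0,0,0]],[75,[0,0,0],[0,0,0]],[75,[0,0,0],[0,0,0]]])

```text
time: 18.28
tool_pos: [0.6637, -0.024, 0.0979]
ee_rot: [-3.138, -0.0, -1.63]
wrist_force: [-1.2, 0.2, 0.5]
grip_width: 0.748
```

```bash
python3 -c "
from boxm import *
state()
goto(C0[0],C0[1],0.036,-93.4)
f,rz,K,M=cam('wrist','w10');bm('wrist',f,rz,K,M);state()
"
```

```text
t 18.28 tcp [ 0.6637 -0.024   0.0979] rot [-3.1384 -0.0004 -1.6301] F [-1.2353  0.223   0.5095] g 0.748 q [-0.1587  0.5583  0.0658  1.0752 -0.0001 -1.6702]
now [ 0.6637 -0.024   0.0979] yaw [-179.82   -0.02  -93.4 ] turn(tool) [-0.0032 -0.0004  0.    ]
  shift mm in present tool axes [-0.2149  1.7902 61.8977]  after turn [-0.1893  1.5944 61.9031] dist 61.92392894282232
wrist front wall u [-65.4209 -61.4169 -59.8618]
  yaw corr (rad) du/dv 0.00013159144502300114
  dome [ -0.339  -78.5831] circ (-0.5877363085746765, -77.9559097290039) 16.731334686279297 3396 z 72.26506224455096
  dome [-0.2425 -2.6192] circ (-0.1422252357006073, -0.8661344647407532) 16.411911010742188 2555 z 72.1786973536766
  body ((-0.2848186492919922, -78.47108459472656), (46.130001068115234, 35.25599670410156), 0.04305541142821312) 2398 z 58.294984339312194
  body ((-0.2953205108642578, -0.6588172912597656), (36.155723571777344, 46.22057342529297), 89.9969711303711) 2033 z 58.152642480700486
  block z 30.43384580677208 u [-60.121   59.6725] v [-123.827   110.4713]
  hole 78 ((-0.07806968688964844, 82.51579284667969), (49.77759552001953, 32.7263298034668), 1.1202298402786255) 2381 10.698637082616258
t 18.33 tcp [ 0.6637 -0.024   0.0978] rot [-3.1385 -0.0004 -1.6302] F [-0.4812  0.4341 -0.8104] g 0.746 q [-0.1587  0.5585  0.0658  1.0751 -0.0001 -1.6701]
```

View pics/w10.png

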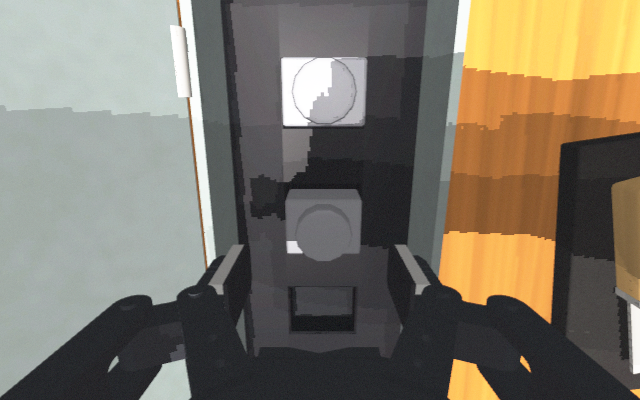

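>>> step_arm(commands=[[75,[0,1.6,8],[-0.003,0,0]],[75,[0,0,15],[0,0,0]],[75,[0,0,15],[0,0,0]],[75,[0,0,12],[0,0,0]],[75,[0,0,8],[0,0,0]],[75,[0,0,4],[0,0,0]],[40,[0,0,0],[0,0,0]],[0,[0,0,0],[0,0,0]],[0,[0,0,0],[0,0,0]],[0,[0,0,0],[0,0,0]],[0,[0,0,0],[0,0,0]],[0,[0,0,0],[0,0,0]]], force=60)

```text
time: 19.33
tool_pos: [0.6618, -0.0239, 0.0347]
ee_rot: [3.14, -0.0, -1.63]
wrist_force: [0.4, 0.1, 2.0]
grip_width: 0.529
```

>>> step_arm(commands=[[0,[0,0,-3],[0,0,0]],[0,[0,0,-5],[0,0,0]],[0,[0,0,-8],[0,0,0]],[0,[0,0,-8],[0,0,0]],[0,[0,0,-12],[0,0,0]],[0,[0,0,-20],[0,0,0]],[0,[0,0,-25],[0,0,0]],[0,[0,0,-25],[0,0,0]],[0,[0,0,-20],[0,0,0]],[0,[0,0,-8],[0,0,0]],[0,[0,0,0],[0,0,0]]])

```text
time: 20.25
tool_pos: [0.6627, -0.024, 0.1706]
ee_rot: [-3.14, -0.001, -1.63]
wrist_force: [1.6, -1.0, -1.0]
grip_width: 0.521
```

```bash
python3 -c "
from boxm import *
state()
f,rz,K,M=cam('wrist','w11');bm('wrist',f,rz,K,M)
goto(0.5876+0.035,0.355,0.168,-93.4)
"
```

```text
t 20.25 tcp [ 0.6627 -0.024   0.1706] rot [-3.1399 -0.0006 -1.6301] F [ 1.5989 -1.0278 -0.9688] g 0.521 q [-0.1587  0.5231  0.2038  1.2498 -0.0004 -1.6702]
wrist front wall u [-65.199  -61.6256 -59.8026]
  yaw corr (rad) du/dv 0.0009438260596702546
  end wall v [-135.4683 -131.9265 -129.9502] 1906
  end wall v [128.6123 129.8408 134.845 ] 1110
  dome [ -0.2074 -78.4771] circ (-0.5180343389511108, -78.1728286743164) 16.68271255493164 1658 z 72.26893594677563
  body ((-0.15988922119140625, -78.45408630371094), (35.71794509887695, 46.052364349365234), 89.8801498413086) 1329 z 58.26495304806439
  block z 30.435948426398433 u [-59.9402  59.8958] v [-124.1498   43.3603]
  hole 0 ((0.08353042602539062, 1.1209182739257812), (37.072425842285156, 49.229488372802734), 89.87367248535156) 2046 10.558718633794513
now [ 0.6621 -0.0239  0.1688] yaw [179.97  -0.02 -93.4 ] turn(tool) [ 0.0006 -0.0003 -0.0001]
  shift mm in present tool axes [-375.9208   61.9563    0.6915]  after turn [-375.925    61.9299    0.7665] dist 380.99279841737064
```

View pics/w11.png

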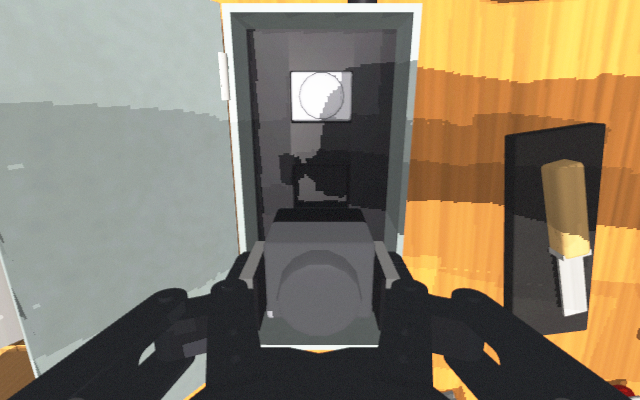

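>>> step_arm(commands=[[0,[-20,3,0],[0,0,0]],[0,[-38,6,0],[0,0,0]],[0,[-38,6,0],[0,0,0]],[0,[-38,6,0],[0,0,0]],[0,[-38,6,0],[0,0,0]],[0,[-38,6,0],[0,0,0]],[0,[-38,6,0],[0,0,0]],[0,[-38,6,0],[0,0,0]],[0,[-38,6,0],[0,0,0]],[0,[-38,7,0],[0,0,0]],[0,[-14,4,0],[0,0,0]],[0,[0,0,0],[0,0,0]]])

```text
time: 21.3
tool_pos: [0.6206, 0.3584, 0.1662]
ee_rot: [3.137, -0.001, -1.626]
wrist_force: [0.6, 0.1, -0.5]
grip_width: 0.528
```

>>> step_arm(commands=[[0,[0,0,10],[0,0,0]],[0,[0,0,20],[0,0,0]],[0,[0,0,25],[0,0,0]],[0,[0,0,25],[0,0,0]],[0,[0,0,15],[0,0,0]],[0,[0,0,5],[0,0,0]],[0,[0,0,0],[0,0,0]]])

```text
time: 21.88
tool_pos: [0.6215, 0.3533, 0.0664]
ee_rot: [3.137, -0.002, -1.632]
wrist_force: [-0.0, -0.6, -1.1]
grip_width: 0.522
```

```bash
python3 -c "
from h import *
state()
cam('wrist','w12');cam('scene','s12')
"
```

```text
t 21.88 tcp [0.6215 0.3533 0.0664] rot [ 3.1369 -0.0018 -1.6317] F [-0.0431 -0.6173 -1.0566] g 0.522 q [ 0.4029  0.6689  0.1921  1.099   0.0005 -1.107 ]
```

View pics/w12.png

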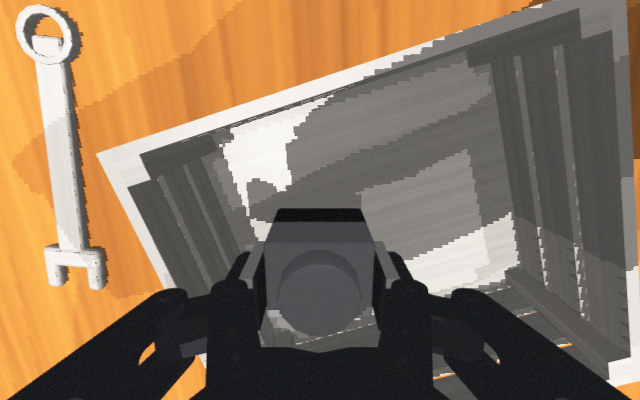

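>>> step_arm(commands=[[0,[0,0,10],[0,0,0]],[0,[0,0,10],[0,0,0]],[0,[0,0,4],[0,0,0]],[75,[0,0,0],[0,0,0]],[75,[0,0,0],[0,0,0]],[75,[0,0,0],[0,0,0]],[75,[0,0,-10],[0,0,0]],[75,[0,0,-25],[0,0,0]],[75,[0,0,-30],[0,0,0]],[75,[0,0,-30],[0,0,0]],[75,[0,0,-30],[0,0,0]],[75,[0,0,-10],[0,0,0]]])

```text
time: 22.98
tool_pos: [0.6233, 0.3557, 0.1854]
ee_rot: [-3.138, 0.003, -1.63]
wrist_force: [1.0, -0.6, -0.3]
grip_width: 0.751
```

```bash
python3 -c "
from h import *
state()
cam('wrist','w13');
p=C0-.078*EY
goto(p[0]-0.0002,p[1]-.0005,0.168,-93.4)
"
```

```text
t 22.98 tcp [0.6233 0.3557 0.1854] rot [-3.1377  0.0027 -1.6301] F [ 1.0215 -0.581  -0.2625] g 0.751 q [ 0.4049  0.6214  0.4257  1.3703  0.0007 -1.1067]
now [0.6236 0.3558 0.1856] yaw [-179.74    0.18  -93.4 ] turn(tool) [-0.0046  0.0031  0.    ]
  shift mm in present tool axes [455.0787 -60.6643  16.4454]  after turn [455.0251 -60.7528  17.5656] dist 459.39881232455735
```

View pics/w13.png

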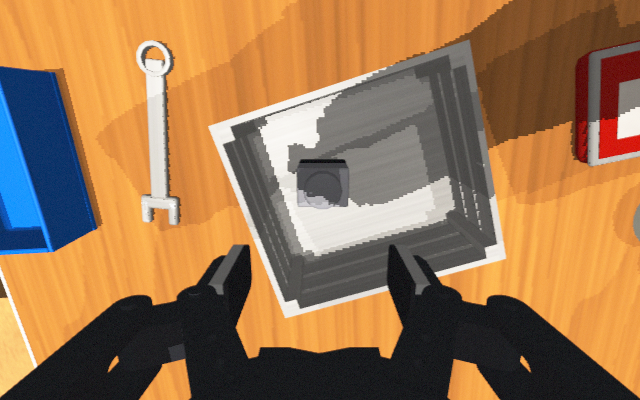

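The first old relay stands in the basket at (322,183). On to the second.

>>> step_arm(commands=[[75,[37.9,-5,0],[-0.004,0.003,0]],[75,[37.9,-5,0],[0,0,0]],[75,[37.9,-5,0],[0,0,0]],[75,[37.9,-5,0],[0,0,0]],[75,[37.9,-5,0],[0,0,0]],[75,[37.9,-5,0],[0,0,0]],[75,[37.9,-5,0],[0,0,0]],[75,[37.9,-5,0],[0,0,0]],[75,[37.9,-5,5],[0,0,0]],[75,[37.9,-5,10],[0,0,0]],[75,[37.9,-5,15],[0,0,0]],[75,[37.9,-5,15],[0,0,0]]])

```text
time: 24.03
tool_pos: [0.655, -0.1045, 0.1357]
ee_rot: [3.137, -0.003, -1.63]
wrist_force: [0.4, 0.3, -0.7]
grip_width: 0.748
```

>>> step_arm(commands=[[75,[0,0,15],[0,0,0]],[75,[0,0,15],[0,0,0]],[75,[0,0,5],[0,0,0]],[75,[0,0,0],[0,0,0]]])

```text
time: 24.37
tool_pos: [0.654, -0.1024, 0.0996]
ee_rot: [3.134, -0.003, -1.63]
wrist_force: [0.5, 0.3, 0.8]
grip_width: 0.75
```

```bash
python3 -c "
from boxm import *
state()
f,rz,K,M=cam('wrist','w14');bm('wrist',f,rz,K,M)
p=C0-.078*EY
goto(p[0]-0.0002,p[1]-.0005,0.035,-93.4)
"
```

```text
t 24.37 tcp [ 0.654  -0.1024  0.0996] rot [ 3.1339 -0.0028 -1.6302] F [0.4941 0.3082 0.7638] g 0.75 q [-0.2764  0.5611  0.0758  1.0925 -0.0044 -1.7878]
wrist front wall u [-65.3486 -61.5169 -59.8486]
  yaw corr (rad) du/dv -0.0027923871229935055
  end wall v [-135.4267 -133.1063 -130.4271] 2301
  dome [ -0.3511 -80.6226] circ (-0.4217683672904968, -78.84478759765625) 16.40782356262207 2500 z 72.19565521724837
  body ((-0.23830413818359375, -78.74285125732422), (46.090293884277344, 36.010189056396484), 0.05734557658433914) 2009 z 58.18250134145625
  block z 30.409274596546563 u [-60.0021  59.4736] v [-123.6313   35.1091]
  hole 0 ((-0.05739021301269531, 3.008999824523926), (34.737667083740234, 49.224708557128906), 89.8493881225586) 2367 10.688573165138243
now [ 0.6546 -0.1023  0.1006] yaw [179.64  -0.18 -93.38] turn(tool) [ 0.0063 -0.0031  0.0003]
  shift mm in present tool axes [-0.5984 -3.1097 65.5932]  after turn [-0.3988 -2.696  65.6131] dist 65.66962842712519
```

>>> step_arm(commands=[[75,[0,-2.8,8],[0.006,-0.003,0]],[75,[0,0,15],[0,0,0]],[75,[0,0,15],[0,0,0]],[75,[0,0,15],[0,0,0]],[75,[0,0,8],[0,0,0]],[75,[0,0,4],[0,0,0]],[40,[0,0,0],[0,0,0]],[0,[0,0,0],[0,0,0]],[0,[0,0,0],[0,0,0]],[0,[0,0,0],[0,0,0]],[0,[0,0,0],[0,0,0]],[0,[0,0,0],[0,0,0]]], force=60)

```text
time: 25.42
tool_pos: [0.6579, -0.1029, 0.0361]
ee_rot: [-3.14, -0.0, -1.63]
wrist_force: [-0.5, -0.2, 6.1]
grip_width: 0.52
```

>>> step_arm(commands=[[0,[0,0,-3],[0,0,0]],[0,[0,0,-5],[0,0,0]],[0,[0,0,-8],[0,0,0]],[0,[0,0,-8],[0,0,0]],[0,[0,0,-12],[0,0,0]],[0,[0,0,-20],[0,0,0]],[0,[0,0,-25],[0,0,0]],[0,[0,0,-25],[0,0,0]],[0,[0,0,-20],[0,0,0]],[0,[0,0,-8],[0,0,0]],[0,[0,0,0],[0,0,0]]])

```text
time: 26.33
tool_pos: [0.6583, -0.1031, 0.1716]
ee_rot: [-3.138, -0.001, -1.63]
wrist_force: [-0.1, -0.4, -0.8]
grip_width: 0.531
```

```bash
python3 -c "
from boxm import *
state()
f,rz,K,M=cam('wrist','w15');bm('wrist',f,rz,K,M)
goto(0.5876-0.04,0.345,0.168,-93.4)
"
```

```text
t 26.33 tcp [ 0.6583 -0.1031  0.1716] rot [-3.138  -0.001  -1.6302] F [-0.0805 -0.372  -0.809 ] g 0.531 q [-0.2774  0.527   0.2135  1.2536 -0.0002 -1.7888]
wrist front wall u [-65.0673 -61.6084 -59.7829]
  yaw corr (rad) du/dv 3.899828083383098e-05
  end wall v [-135.4372 -133.0953 -130.8232] 1061
  block z 30.40631646480235 u [-59.8914  60.    ] v [-124.3446   97.6266]
  hole -78 ((0.07275199890136719, -76.93252563476562), (37.01292037963867, 49.234092712402344), 89.8863296508789) 2039 10.570761030545995
  hole 78 ((0.27222251892089844, 90.94883728027344), (49.14614486694336, 15.783942222595215), 0.13223768770694733) 451 14.806130645609873
now [ 0.6577 -0.1029  0.1698] yaw [-179.92   -0.03  -93.4 ] turn(tool) [-0.0014 -0.0005 -0.    ]
  shift mm in present tool axes [-440.5699  136.5024    1.4216]  after turn [-440.5743  136.4835    1.8176] dist 461.2339443706654
```

View pics/w15.png

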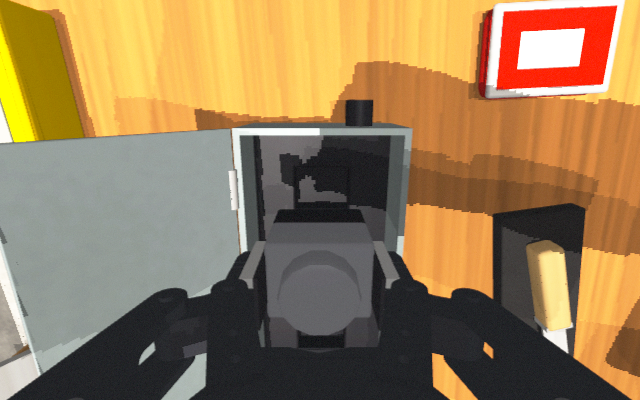

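>>> step_arm(commands=[[0,[-35.5,10.7,0],[0,0,0]],[0,[-35.5,10.7,0],[0,0,0]],[0,[-35.5,10.7,0],[0,0,0]],[0,[-35.5,10.7,0],[0,0,0]],[0,[-35.5,10.7,0],[0,0,0]],[0,[-35.5,10.7,0],[0,0,0]],[0,[-35.5,10.7,0],[0,0,0]],[0,[-35.5,10.7,0],[0,0,0]],[0,[-35.5,10.7,0],[0,0,0]],[0,[-35.5,10.7,0],[0,0,0]],[0,[-35.5,10.7,0],[0,0,0]],[0,[-35.5,10.7,0],[0,0,0]]])

```text
time: 27.38
tool_pos: [0.5532, 0.3315, 0.1676]
ee_rot: [3.14, -0.001, -1.63]
wrist_force: [0.5, 0.8, -1.3]
grip_width: 0.522
```

>>> step_arm(commands=[[0,[0,0,0],[0,0,0]],[0,[0,0,15],[0,0,0]],[0,[0,0,20],[0,0,0]],[0,[0,0,20],[0,0,0]],[0,[0,0,5],[0,0,0]],[0,[0,0,0],[0,0,0]]])

```text
time: 27.88
tool_pos: [0.5532, 0.3294, 0.1069]
ee_rot: [3.138, -0.002, -1.63]
wrist_force: [-0.5, 0.2, -0.3]
grip_width: 0.527
```

```bash
python3 -c "
from h import *
state()
cam('wrist','w16');cam('scene','s16')
goto(0.555,0.33,0.045,-93.4)
"
```

```text
t 27.88 tcp [0.5532 0.3294 0.1069] rot [ 3.1378 -0.0022 -1.6301] F [-0.5169  0.2479 -0.2648] g 0.527 q [ 0.4107  0.5246  0.0289  1.0796 -0.0002 -1.1007]
now [0.5546 0.33   0.1095] yaw [179.99  -0.02 -93.41] turn(tool) [ 0.0002 -0.0003 -0.0002]
  shift mm in present tool axes [-0.0936 -0.4379 64.4601]  after turn [-0.0732 -0.4263 64.4602] dist 64.46165718064817
```

View pics/w16.png

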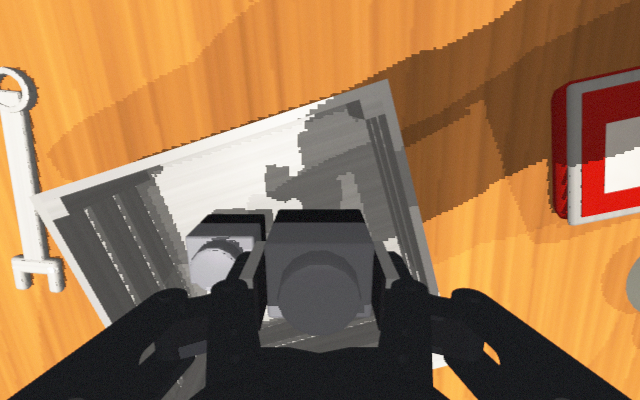

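>>> step_arm(commands=[[0,[0,0,12],[0,0,0]],[0,[0,0,15],[0,0,0]],[0,[0,0,12],[0,0,0]],[0,[0,0,10],[0,0,0]],[0,[0,0,8],[0,0,0]],[0,[0,0,2],[0,0,0]],[0,[0,0,0],[0,0,0]]])

```text
time: 28.57
tool_pos: [0.5545, 0.33, 0.0502]
ee_rot: [3.141, -0.0, -1.63]
wrist_force: [-0.0, 0.3, -0.8]
grip_width: 0.528
```

>>> step_arm(commands=[[63,[0,0,0],[0,0,0]],[63,[0,0,0],[0,0,0]],[63,[0,0,0],[0,0,0]],[63,[0,0,-10],[0,0,0]],[63,[0,0,-25],[0,0,0]],[63,[0,0,-30],[0,0,0]],[63,[0,0,-30],[0,0,0]],[63,[0,0,-30],[0,0,0]],[63,[0,0,-10],[0,0,0]],[63,[0,0,0],[0,0,0]]])

```text
time: 29.4
tool_pos: [0.5557, 0.3306, 0.189]
ee_rot: [-3.137, 0.002, -1.63]
wrist_force: [0.5, -0.2, -0.2]
grip_width: 0.627
```

```bash
cat > rl.py <<'E'
from h import *
def relays(n,f,rz,K,M):
    P=cloud(rz,K,M);z=P[...,2]
    m=((z>0.055)&(z<0.072)&(P[...,0]>0.25)&(P[...,0]<0.72)&(P[...,1]<-0.2)&(P[...,1]>-0.55)).astype(np.uint8)
    k,l,s,c=cv2.connectedComponentsWithStats(m)
    for i in range(1,k):
        if s[i,4]>60:
            q=P[l==i];print(n,'px',c[i].round(),'rect',[np.round(x,1) for x in rect(q)],'z',np.median(q[:,2]).round(4),'n',s[i,4],'rgb',f[l==i].mean(0).round())
E
python3 -c "
from h import *
from rl import relays
state()
cam('wrist','w17')
for n in('top','scene'):
    f,rz,K,M=cam(n,n+'17');relays(n,f,rz,K,M)
"
```

```text
t 29.4 tcp [0.5557 0.3306 0.189 ] rot [-3.1367  0.0023 -1.6301] F [ 0.5465 -0.2347 -0.1942] g 0.627 q [ 0.4109  0.4846  0.1861  1.2668 -0.0002 -1.1006]
top px [467. 167.] rect [array([ 619.3, -442.4]), array([47. , 37.8]), np.float64(57.9)] z 0.0619 n 225 rgb [238. 201. 214.]
top px [436. 176.] rect [array([ 592.5, -356.3]), array([37.2, 47.1]), np.float64(74.9)] z 0.062 n 224 rgb [208. 200. 199.]
top px [437. 207.] rect [array([ 505.7, -356.6]), array([36.4, 46.1]), np.float64(68.4)] z 0.0623 n 227 rgb [211. 204. 203.]
top px [426. 259.] rect [array([ 365. , -326.4]), array([35.8, 45.9]), np.float64(83.9)] z 0.0624 n 238 rgb [214. 206. 204.]
top px [473. 288.] rect [array([ 291.2, -451.9]), array([44.7, 37.9]), np.float64(1.1)] z 0.0622 n 251 rgb [239. 191. 144.]
scene px [272. 104.] rect [array([ 293.8, -450.6]), array([49.3, 39.2]), np.float64(8.5)] z 0.0611 n 112 rgb [239. 188. 120.]
scene px [284. 132.] rect [array([ 365.6, -325. ]), array([38.4, 49.2]), np.float64(86.0)] z 0.0617 n 135 rgb [201. 195. 191.]
scene px [246. 152.] rect [array([ 507.7, -355.1]), array([37.8, 46.9]), np.float64(65.0)] z 0.0618 n 146 rgb [208. 203. 198.]
scene px [199. 160.] rect [array([ 621.5, -440.8]), array([48.1, 35.9]), np.float64(60.3)] z 0.0618 n 144 rgb [247. 211. 223.]
scene px [225. 168.] rect [array([ 593.5, -356. ]), array([39.5, 46.4]), np.float64(74.4)] z 0.0617 n 160 rgb [205. 200. 196.]
```

View pics/w17.png

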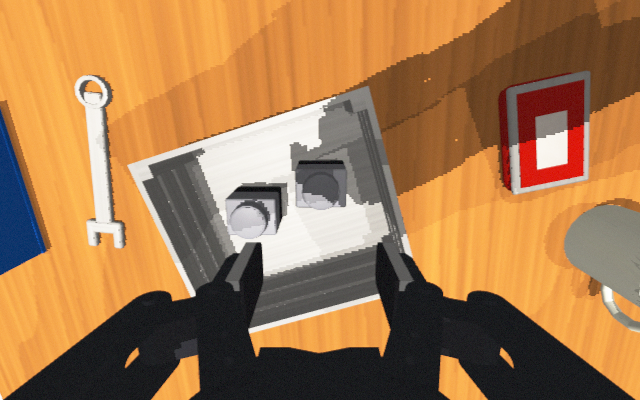

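View pics/scene17.png

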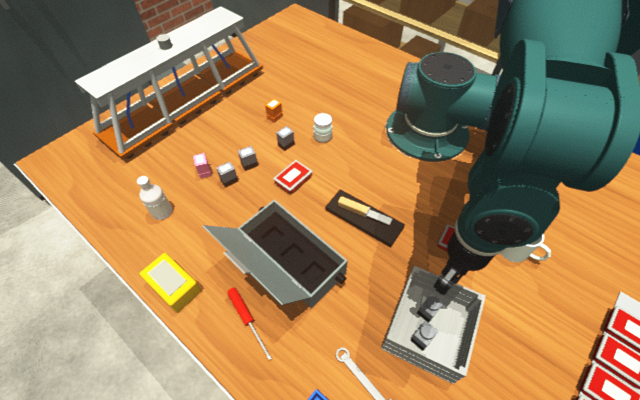

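Both old relays are in the basket, at (322,183) and (255,212), and all three sockets are empty. One new relay has been knocked: it was at (391,-350) and is now at (365,-326) mm. I'll fetch the far one first.

```bash
python3 -c "
from h import *
goto(0.593,-0.345,0.17,-105.5)
"
```

```text
now [0.5541 0.3299 0.1845] yaw [179.95  -0.04 -93.4 ] turn(tool) [ 0.0009 -0.0008  0.2111]
  shift mm in present tool axes [671.3734 -78.8689  14.8742]  after turn [ 639.9536 -217.7918   14.486 ] dist 676.1536255985468
```

>>> step_arm(commands=[[75,[0,0,0],[0,0,0.1055]],[75,[0,0,0],[0,0,0.1055]],[75,[35.5,-12.1,0],[0,0,0]],[75,[35.5,-12.1,0],[0,0,0]],[75,[35.5,-12.1,0],[0,0,0]],[75,[35.5,-12.1,0],[0,0,0]],[75,[35.5,-12.1,0],[0,0,0]],[75,[35.5,-12.1,0],[0,0,0]],[75,[35.5,-12.1,0],[0,0,0]],[75,[35.5,-12.1,0],[0,0,0]],[75,[35.5,-12.1,0],[0,0,0]],[75,[35.5,-12.1,0],[0,0,0]]])

```text
time: 30.55
tool_pos: [0.5754, -0.0461, 0.1841]
ee_rot: [3.14, -0.0, -1.841]
wrist_force: [1.4, -0.2, 0.6]
grip_width: 0.751
```

>>> step_arm(commands=[[75,[35.5,-12.1,1],[0,0,0]],[75,[35.5,-12.1,2],[0,0,0]],[75,[35.5,-12.1,2],[0,0,0]],[75,[35.5,-12.1,2],[0,0,0]],[75,[35.5,-12.1,2],[0,0,0]],[75,[35.5,-12.1,2],[0,0,0]],[75,[35.5,-12.1,2],[0,0,0]],[75,[35.5,-12.1,2],[0,0,0]],[75,[0,0,0],[0,0,0]],[75,[0,0,0],[0,0,0]],[75,[0,0,0],[0,0,0]]])

```text
time: 31.47
tool_pos: [0.5932, -0.3434, 0.1692]
ee_rot: [3.14, 0.001, -1.842]
wrist_force: [0.2, 0.2, 0.4]
grip_width: 0.746
```

```bash
python3 -c "
from h import *
from rl import relays
state()
f,rz,K,M=cam('wrist','w18');relays('wrist',f,rz,K,M)
goto(0.593,-0.356,0.026,-105.5)
"
```

```text
t 31.47 tcp [ 0.5932 -0.3434  0.1692] rot [ 3.1398  0.0008 -1.8415] F [0.1577 0.1619 0.4142] g 0.746 q [-0.6435  0.5675  0.2806  1.2859  0.0001 -1.9436]
wrist px [248.  78.] rect [array([ 620.3, -444. ]), array([46.1, 36.2]), np.float64(60.2)] z 0.0627 n 3306 rgb [252. 228. 241.]
wrist px [605. 139.] rect [array([ 366.2, -327.6]), array([36.3, 47.9]), np.float64(84.1)] z 0.0621 n 3079 rgb [157. 154. 154.]
wrist px [420. 150.] rect [array([ 506.9, -357.8]), array([36.1, 46.5]), np.float64(68.4)] z 0.0624 n 2778 rgb [161. 157. 157.]
wrist px [315. 179.] rect [array([ 593.2, -358. ]), array([36., 46.]), np.float64(74.7)] z 0.0626 n 2569 rgb [144. 138. 137.]
now [ 0.5935 -0.3429  0.1697] yaw [ 179.93    0.03 -105.46] turn(tool) [0.0013 0.0006 0.0007]
  shift mm in present tool axes [ 12.8467  -3.2319 143.6464]  after turn [ 12.7654  -3.056  143.6574] dist 144.25587659287214
```

View pics/w18.png

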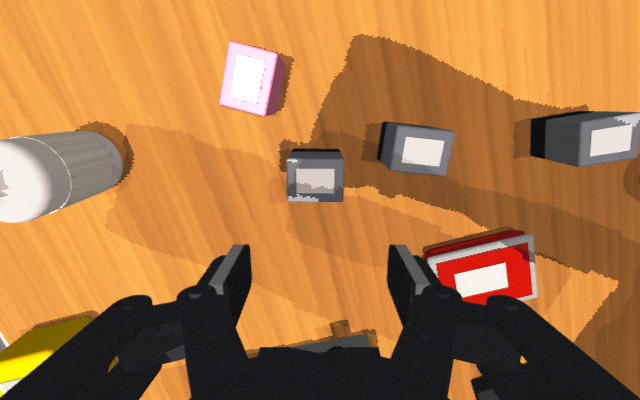

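>>> step_arm(commands=[[75,[5,-1.6,10],[0.001,0,0]],[75,[5,-1,20],[0,0,0]],[75,[4.7,-1,20],[0,0,0]],[75,[0,0,20],[0,0,0]],[75,[0,0,20],[0,0,0]],[75,[0,0,15],[0,0,0]],[75,[0,0,0],[0,0,0]],[75,[0,0,0],[0,0,0]],[75,[0,0,0],[0,0,0]]])

```text
time: 32.27
tool_pos: [0.5938, -0.3589, 0.0663]
ee_rot: [-3.139, -0.001, -1.841]
wrist_force: [0.2, 0.5, -0.2]
grip_width: 0.748
```

```bash
python3 -c "
from h import *
from rl import relays
state()
f,rz,K,M=cam('wrist','w19');relays('wrist',f,rz,K,M)
goto(0.5932,-0.358,0.026,-105.3)
"
```

```text
t 32.27 tcp [ 0.5938 -0.3589  0.0663] rot [-3.1395 -0.0006 -1.8405] F [ 0.2344  0.4786 -0.2214] g 0.748 q [-0.6611  0.6283  0.1106  1.0508  0.0003 -1.9622]
wrist px [212.  94.] rect [array([ 620. , -443.8]), array([46.3, 36.3]), np.float64(60.1)] z 0.0626 n 9096 rgb [251. 231. 243.]
wrist px [492. 208.] rect [array([ 506.8, -357.9]), array([36.3, 46.9]), np.float64(68.5)] z 0.0623 n 7149 rgb [158. 155. 155.]
wrist px [322. 251.] rect [array([ 592.8, -358. ]), array([36.3, 46.1]), np.float64(74.6)] z 0.0625 n 6209 rgb [124. 119. 119.]
now [ 0.594  -0.3591  0.0666] yaw [-179.84   -0.05 -105.47] turn(tool) [-0.0028 -0.0008 -0.0029]
  shift mm in present tool axes [-0.9368  1.1617 40.6215]  after turn [-0.9055  1.0463 40.6254] dist 40.64894991099698
```

View pics/w19.png

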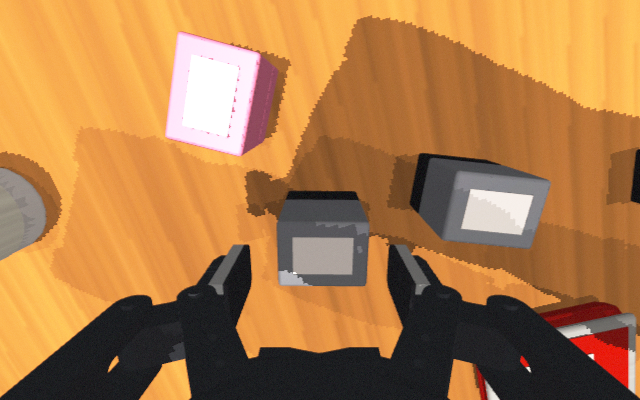

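The gripper is centred over the relay at (322,251), clear of the pink one at (215,95). Lowering and gripping.

>>> step_arm(commands=[[75,[-0.9,1.2,10],[-0.003,0,-0.003]],[75,[0,0,15],[0,0,0]],[75,[0,0,11],[0,0,0]],[75,[0,0,4],[0,0,0]],[75,[0,0,0],[0,0,0]],[40,[0,0,0],[0,0,0]],[0,[0,0,0],[0,0,0]],[0,[0,0,0],[0,0,0]],[0,[0,0,0],[0,0,0]],[0,[0,0,0],[0,0,0]],[0,[0,0,0],[0,0,0]],[0,[0,0,0],[0,0,0]]], force=60)

```text
time: 33.32
tool_pos: [0.5928, -0.3582, 0.0261]
ee_rot: [3.141, -0.001, -1.838]
wrist_force: [-1.0, -0.2, 6.2]
grip_width: 0.531
```

```bash
python3 -c "
from h import *
state()
p=C0-.078*EY-.0002*EX-.0006*EY
print(p)
goto(p[0],p[1],0.16,-93.4)
"
```

```text
t 33.32 tcp [ 0.5928 -0.3582  0.0261] rot [ 3.1409 -0.0006 -1.8381] F [-1.0111 -0.2283  6.1795] g 0.531 q [-0.6607  0.6574  0.051   0.9649 -0.0009 -1.9641]
[ 0.6572 -0.1021]
now [ 0.5928 -0.3582  0.0261] yaw [ 179.96   -0.04 -105.32] turn(tool) [ 0.0008 -0.0006 -0.208 ]
  shift mm in present tool axes [-263.8532    5.5547 -134.068 ]  after turn [-259.3757  -49.1624 -133.9062] dist 296.0128174545481
```

>>> step_arm(commands=[[0,[0,0,-6],[0,0,0]],[0,[0,0,-20],[0,0,0]],[0,[0,0,-36],[0,0,0]],[0,[0,0,-36],[0,0,-0.104]],[0,[0,0,-36],[0,0,-0.104]],[0,[-37,-7,0],[0,0,0]],[0,[-37,-7,0],[0,0,0]],[0,[-37,-7,0],[0,0,0]],[0,[-37,-7,0],[0,0,0]],[0,[-37,-7,0],[0,0,0]],[0,[-37,-7,0],[0,0,0]],[0,[-37,-7,0],[0,0,0]]])

```text
time: 34.32
tool_pos: [0.6569, -0.1004, 0.1597]
ee_rot: [3.14, 0.0, -1.63]
wrist_force: [0.3, -0.3, -1.4]
grip_width: 0.529
```

>>> step_arm(commands=[[0,[0,0,10],[0,0,0]],[0,[0,0,20],[0,0,0]],[0,[0,0,20],[0,0,0]],[0,[0,0,0],[0,0,0]],[0,[0,0,0],[0,0,0]],[0,[0,0,0],[0,0,0]],[0,[0,0,0],[0,0,0]]])

```text
time: 34.9
tool_pos: [0.6575, -0.1027, 0.1108]
ee_rot: [3.141, -0.0, -1.63]
wrist_force: [-0.3, -0.4, -1.5]
grip_width: 0.533
```

```bash
cat >> boxm.py <<'E'
def held(f,rz,K,M):
    # top of the relay in the hand, in tool axes (mm)
    s=robot.observe();A=R.from_euler('xyz',s['ee_rot']);P=cloud(rz,K,M)
    t=A.inv().apply(np.nan_to_num(P.reshape(-1,3),nan=9)-s['tool_pos'])*1000
    k=(abs(t[:,0])<32)&(abs(t[:,1])<21)&(t[:,2]>-45)&(t[:,2]<-25)
    print('held top: rect',cv2.minAreaRect(t[k][:,:2].astype(np.float32)),'z',np.percentile(t[k][:,2],[5,50,95]),k.sum(), 'slope z vs x',np.polyfit(t[k][:,0],t[k][:,2],1)[0])
E
python3 -c "
from boxm import *
state()
f,rz,K,M=cam('wrist','w20');bm('wrist',f,rz,K,M);held(f,rz,K,M)
p=C0-.078*EY-.0002*EX-.0006*EY
goto(p[0],p[1],0.036,-93.4)
"
```

```text
t 34.9 tcp [ 0.6575 -0.1027  0.1108] rot [ 3.1415 -0.0001 -1.6305] F [-0.3326 -0.3825 -1.4633] g 0.533 q [-0.2772  0.5552  0.0967  1.1124 -0.0002 -1.7883]
wrist front wall u [-65.374  -61.4168 -59.9362]
  yaw corr (rad) du/dv 0.0009582074767338183
  end wall v [-135.4469 -133.3253 -130.6865] 1870
  block z 30.42764530945502 u [-60.1466  59.7847] v [-124.7296   43.7523]
  hole -78 ((-0.1125640869140625, -83.28382110595703), (23.437803268432617, 49.38201141357422), 89.61930847167969) 1763 10.435739929759741
held top: rect ((-0.09848403930664062, -0.012971878051757812), (37.04132080078125, 42.00028991699219), 0.05290571227669716) z [-37.6604 -36.5713 -29.5687] 10270 slope z vs x 0.09806291003542546
now [ 0.6574 -0.1026  0.1107] yaw [179.99  -0.01 -93.42] turn(tool) [ 0.0002 -0.0001 -0.0003]
  shift mm in present tool axes [-0.4693  0.1747 74.6597]  after turn [-0.461   0.1871 74.6597] dist 74.66138076395575
```

View pics/w20.png

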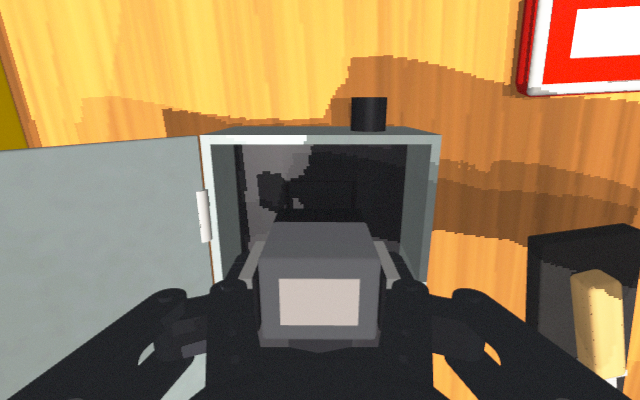

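>>> step_arm(commands=[[0,[-1.1,0,8],[0,0,0]],[0,[0,0,14],[0,0,0]],[0,[0,0,14],[0,0,0]],[0,[0,0,10],[0,0,0]],[0,[0,0,5],[0,0,0]],[0,[0,0,3],[0,0,0]],[0,[0,0,3],[0,0,0]],[0,[0,0,3],[0,0,0]],[0,[0,0,0],[0,0,0]]])

```text
time: 35.7
tool_pos: [0.6568, -0.1012, 0.0492]
ee_rot: [3.14, 0.0, -1.63]
wrist_force: [-0.4, -0.3, -2.1]
grip_width: 0.536
```

>>> step_arm(commands=[[0,[0,0,3],[0,0,0]],[0,[0,0,3],[0,0,0]],[0,[0,0,3],[0,0,0]],[0,[0,0,2],[0,0,0]],[0,[0,0,2],[0,0,0]],[0,[0,0,1],[0,0,0]],[0,[0,0,1],[0,0,0]],[0,[0,0,0],[0,0,0]]])

```text
time: 36.37
tool_pos: [0.6567, -0.1012, 0.036]
ee_rot: [3.141, -0.0, -1.63]
wrist_force: [-9.3, 1.7, 21.5]
grip_width: 0.531
```

>>> step_arm(commands=[[75,[0,0,0],[0,0,0]],[75,[0,0,0],[0,0,0]],[75,[0,0,0],[0,0,0]],[75,[0,0,0],[0,0,0]],[75,[0,0,-10],[0,0,0]],[75,[0,0,-20],[0,0,0]],[75,[0,0,-25],[0,0,0]],[75,[0,0,-25],[0,0,0]],[75,[0,0,-25],[0,0,0]],[75,[0,0,-25],[0,0,0]],[75,[0,0,-10],[0,0,0]]])

```text
time: 37.28
tool_pos: [0.658, -0.1014, 0.1785]
ee_rot: [-3.139, -0.001, -1.63]
wrist_force: [0.2, 0.6, 0.0]
grip_width: 0.751
```

```bash
cat >> boxm.py <<'E'
def seated(f,rz,K,M):
    P=cloud(rz,K,M);L=rel(P);u,v,z=L[...,0],L[...,1],L[...,2]
    for vc in(-78,0,78):
        k=(z>62)&(z<100)&(abs(u)<32)&(abs(v-vc)<30)
        if k.sum()>100:
            q=np.stack([u[k],v[k]],1); A=np.c_[q,np.ones(len(q))]; c=np.linalg.lstsq(A,z[k],rcond=None)[0]
            print(' seated',vc,cv2.minAreaRect(q.astype(np.float32)),'z',np.percentile(z[k],[2,50,98]),'tilt',c[:2],k.sum())
E
python3 -c "
from boxm import *
from rl import relays
state()
f,rz,K,M=cam('wrist','w21');seated(f,rz,K,M);bm('wrist',f,rz,K,M)
for n in('top','scene'):
    f,rz,K,M=cam(n);relays(n,f,rz,K,M)
goto(0.507,-0.345,0.16,-111.5)
"
```

```text
t 37.28 tcp [ 0.658  -0.1014  0.1785] rot [-3.1392 -0.0007 -1.6301] F [0.224  0.5607 0.0323] g 0.751 q [-0.2751  0.5248  0.2282  1.2717 -0.0002 -1.7866]
 seated -78 ((-0.07292938232421875, -77.5570068359375), (35.73283386230469, 45.94363784790039), 89.62421417236328) z [65.2849 72.5277 74.0196] tilt [0.0019 0.0518] 2528
wrist front wall u [-64.994  -61.374  -59.7464]
  yaw corr (rad) du/dv 0.0021829335277592826
  end wall v [-135.2722 -133.0507 -130.7877] 942
  dome [ -0.1168 -79.0478] circ (-0.05580954998731613, -77.61682891845703) 27.90226173400879 2537 z 72.52484667037584
  body ((-0.1701641082763672, -95.01944732666016), (0.9586966633796692, 44.55711364746094), 89.746826171875) 182 z 58.009393996899746
  block z 30.46278687439169 u [-59.7669  59.9467] v [-123.8283  102.0791]
  hole -78 ((0.08150863647460938, -92.77687072753906), (49.16789245605469, 5.479340076446533), 0.4827074408531189) 111 16.294388524521196
  hole 0 ((0.19309043884277344, 2.4181976318359375), (35.58018493652344, 49.28171157836914), 89.62649536132812) 1497 10.676816691630231
  hole 78 ((0.3046379089355469, 84.7
[... 497 characters left out ...]
t [array([ 291.3, -451.4]), array([44.6, 37.5]), np.float64(1.1)] z 0.0617 n 253 rgb [237. 186. 140.]
scene px [322. 127.] rect [array([ 272.4, -246.9]), array([22.6, 54.2]), np.float64(28.1)] z 0.0605 n 64 rgb [186. 189. 170.]
scene px [284. 132.] rect [array([ 367.7, -323.7]), array([39.5, 46.9]), np.float64(83.4)] z 0.0618 n 134 rgb [202. 199. 195.]
scene px [199. 160.] rect [array([ 621. , -441.5]), array([48.8, 35.8]), np.float64(60.6)] z 0.0618 n 149 rgb [246. 212. 222.]
now [ 0.6573 -0.1013  0.1745] yaw [179.95   0.   -93.4 ] turn(tool) [ 0.0009 -0.0001  0.3158]
  shift mm in present tool axes [252.203  135.5277  14.6308]  after turn [281.8289  50.4989  14.5083] dist 286.6847583532645
```

View pics/w21.png

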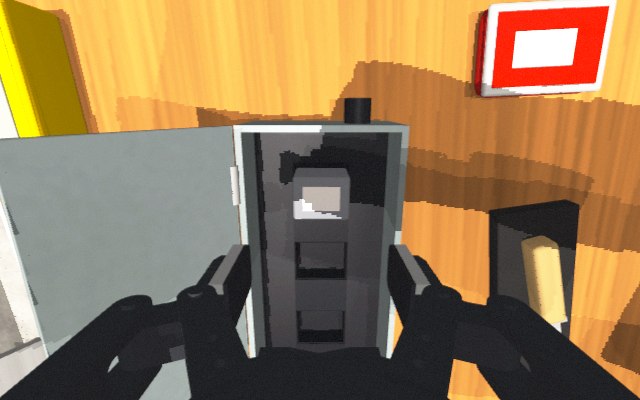

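>>> step_arm(commands=[[75,[0,0,0],[0,0,0.105]],[75,[0,0,0],[0,0,0.105]],[75,[0,0,0],[0,0,0.1058]],[75,[35.2,6.3,0],[0,0,0]],[75,[35.2,6.3,0],[0,0,0]],[75,[35.2,6.3,0],[0,0,0]],[75,[35.2,6.3,0],[0,0,0]],[75,[35.2,6.3,0],[0,0,0]],[75,[35.2,6.3,0],[0,0,0]],[75,[35.2,6.3,10],[0,0,0]],[75,[35.2,6.3,20],[0,0,0]],[75,[12,0,20],[0,0,0]]])

```text
time: 38.43
tool_pos: [0.4997, -0.3589, 0.1227]
ee_rot: [3.139, -0.001, -1.949]
wrist_force: [0.7, -0.9, -0.4]
grip_width: 0.754
```

>>> step_arm(commands=[[75,[0,0,20],[0,0,0]],[75,[0,0,20],[0,0,0]],[75,[0,0,10],[0,0,0]],[75,[0,0,0],[0,0,0]],[75,[0,0,0],[0,0,0]],[75,[0,0,0],[0,0,0]]])

```text
time: 38.93
tool_pos: [0.5028, -0.3559, 0.0753]
ee_rot: [3.14, -0.001, -1.946]
wrist_force: [0.6, -0.6, 0.5]
grip_width: 0.749
```

```bash
python3 -c "
from h import *
from rl import relays
state()
f,rz,K,M=cam('wrist','w22');relays('wrist',f,rz,K,M)
goto(0.5069,-0.3578,0.026,-111.5)
"
```

```text
t 38.93 tcp [ 0.5028 -0.3559  0.0753] rot [ 3.1405 -0.0006 -1.9456] F [ 0.6321 -0.6127  0.4945] g 0.749 q [-0.7477  0.4999 -0.109   0.9627 -0.001  -1.9437]
wrist px [ 40. 170.] rect [array([ 619.8, -443.8]), array([46.4, 37.7]), np.float64(60.0)] z 0.0627 n 7276 rgb [239. 204. 222.]
wrist px [587. 199.] rect [array([ 366.4, -327.9]), array([36.6, 46.8]), np.float64(83.4)] z 0.0622 n 6856 rgb [163. 160. 161.]
wrist px [312. 241.] rect [array([ 506.5, -358.1]), array([36.3, 46.1]), np.float64(68.6)] z 0.0626 n 5673 rgb [133. 128. 127.]
now [ 0.503  -0.356   0.0755] yaw [ 179.97   -0.05 -111.47] turn(tool) [ 0.0005 -0.0009  0.0005]
  shift mm in present tool axes [ 0.1395 -4.3384 49.5277]  after turn [ 0.1829 -4.3141 49.5297] dist 49.71759219451286
```

View pics/w22.png

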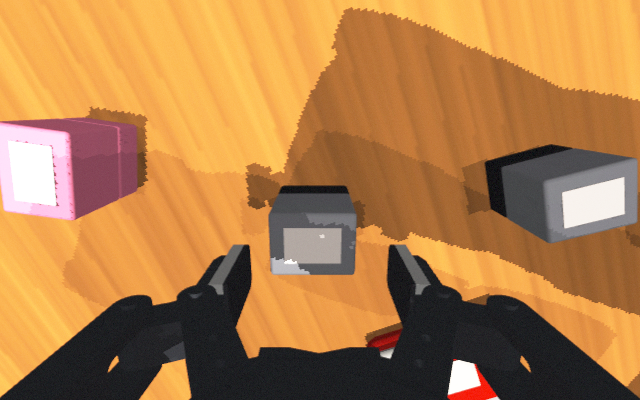

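>>> step_arm(commands=[[75,[0.4,-4.2,8],[0,0,0]],[75,[0,0,14],[0,0,0]],[75,[0,0,14],[0,0,0]],[75,[0,0,9],[0,0,0]],[75,[0,0,4.5],[0,0,0]],[75,[0,0,0],[0,0,0]],[0,[0,0,0],[0,0,0]],[0,[0,0,0],[0,0,0]],[0,[0,0,0],[0,0,0]],[0,[0,0,0],[0,0,0]],[0,[0,0,0],[0,0,0]],[0,[0,0,0],[0,0,0]]], force=60)

```text
time: 39.98
tool_pos: [0.5064, -0.3581, 0.0258]
ee_rot: [3.141, -0.001, -1.946]
wrist_force: [-0.5, 0.9, 5.6]
grip_width: 0.533
```

```bash
python3 -c "
from h import *
state()
p=C0+.0001*EX+.0001*EY
print(p)
goto(p[0],p[1],0.16,-93.4)
"
```

```text
t 39.98 tcp [ 0.5064 -0.3581  0.0258] rot [ 3.141  -0.0009 -1.946 ] F [-0.4929  0.8953  5.577 ] g 0.533 q [-0.7463  0.5487 -0.1696  0.8527 -0.001  -1.9419]
[ 0.6622 -0.0236]
now [ 0.5064 -0.3581  0.0258] yaw [ 179.97   -0.05 -111.5 ] turn(tool) [ 0.0007 -0.0008 -0.3158]
  shift mm in present tool axes [-368.2032  -22.2905 -134.5373]  after turn [-343.153  -135.6679 -134.2051] dist 392.64585256546684
```

>>> step_arm(commands=[[0,[0,0,-6],[0,0,0]],[0,[0,0,-20],[0,0,0]],[0,[0,0,-36],[0,0,-0.105]],[0,[0,0,-36],[0,0,-0.105]],[0,[0,0,-36],[0,0,-0.1058]],[0,[-34.3,-13.6,0],[0,0,0]],[0,[-34.3,-13.6,0],[0,0,0]],[0,[-34.3,-13.6,0],[0,0,0]],[0,[-34.3,-13.6,0],[0,0,0]],[0,[-34.3,-13.6,0],[0,0,0]],[0,[-34.3,-13.6,0],[0,0,0]],[0,[-34.3,-13.6,0],[0,0,0]]])

```text
time: 40.98
tool_pos: [0.6159, -0.122, 0.1594]
ee_rot: [3.14, 0.0, -1.63]
wrist_force: [1.2, 0.1, -1.0]
grip_width: 0.533
```

>>> step_arm(commands=[[0,[-34.3,-13.6,0],[0,0,0]],[0,[-34.3,-13.6,0],[0,0,0]],[0,[-34.3,-13.6,0],[0,0,0]],[0,[0,0,10],[0,0,0]],[0,[0,0,20],[0,0,0]],[0,[0,0,20],[0,0,0]],[0,[0,0,0],[0,0,0]],[0,[0,0,0],[0,0,0]],[0,[0,0,0],[0,0,0]]])

```text
time: 41.73
tool_pos: [0.6627, -0.0237, 0.1102]
ee_rot: [3.141, 0.0, -1.63]
wrist_force: [0.2, -0.7, -0.5]
grip_width: 0.527
```

```bash
python3 -c "
from boxm import *
state()
f,rz,K,M=cam('wrist','w23');held(f,rz,K,M);seated(f,rz,K,M)
p=C0+.0001*EX+.0001*EY
goto(p[0],p[1],0.036,-93.4)
"
```

```text
t 41.73 tcp [ 0.6627 -0.0237  0.1102] rot [ 3.1407  0.0001 -1.6304] F [ 0.2007 -0.7475 -0.496 ] g 0.527 q [-0.1585  0.5522  0.0893  1.1088  0.0001 -1.6697]
held top: rect ((0.20134544372558594, -0.004444122314453125), (41.991783142089844, 36.709754943847656), 89.97467041015625) z [-37.5338 -36.4703 -29.3797] 10310 slope z vs x 0.09875818199754002
 seated -78 ((-0.4952526092529297, -77.23857116699219), (36.24220657348633, 46.21526336669922), 89.65409851074219) z [70.7784 72.5805 74.0686] tilt [0.0024 0.002 ] 5916
 seated 0 ((0.8645515441894531, -17.54776382446289), (1.7231338024139404, 45.13557815551758), 89.55359649658203) z [86.5835 93.4252 99.7022] tilt [-0.     -1.2415] 695
now [ 0.6629 -0.0238  0.1104] yaw [179.99   0.   -93.42] turn(tool) [ 0.0001  0.     -0.0003]
  shift mm in present tool axes [-0.1322  0.6878 74.3612]  after turn [-0.1357  0.6988 74.3611] dist 74.36448299968788
```

View pics/w23.png

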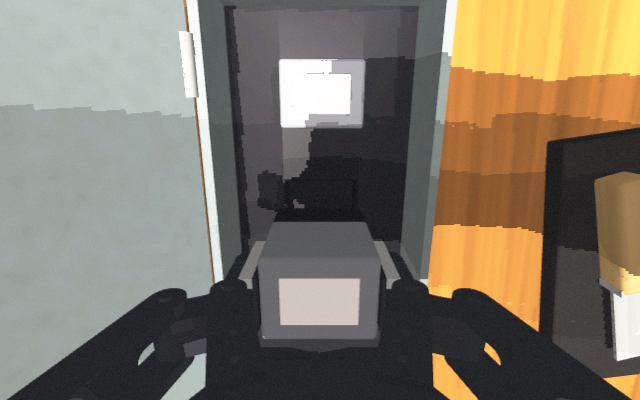

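>>> step_arm(commands=[[0,[0,0.7,8],[0,0,0]],[0,[0,0,14],[0,0,0]],[0,[0,0,14],[0,0,0]],[0,[0,0,10],[0,0,0]],[0,[0,0,5],[0,0,0]],[0,[0,0,3],[0,0,0]],[0,[0,0,3],[0,0,0]],[0,[0,0,3],[0,0,0]],[0,[0,0,0],[0,0,0]]])

```text
time: 42.53
tool_pos: [0.6616, -0.0234, 0.0487]
ee_rot: [3.14, 0.0, -1.63]
wrist_force: [-0.4, 0.4, -2.0]
grip_width: 0.536
```

>>> step_arm(commands=[[0,[0,0,3],[0,0,0]],[0,[0,0,3],[0,0,0]],[0,[0,0,3],[0,0,0]],[0,[0,0,2],[0,0,0]],[0,[0,0,1.5],[0,0,0]],[0,[0,0,1],[0,0,0]],[0,[0,0,0],[0,0,0]]])

```text
time: 43.12
tool_pos: [0.6614, -0.0234, 0.0358]
ee_rot: [3.14, 0.0, -1.63]
wrist_force: [-3.5, 0.1, 7.3]
grip_width: 0.53
```

>>> step_arm(commands=[[0,[0,0,0.6],[0,0,0]],[75,[0,0,0],[0,0,0]],[75,[0,0,0],[0,0,0]],[75,[0,0,0],[0,0,0]],[75,[0,0,0],[0,0,0]],[75,[0,0,-10],[0,0,0]],[75,[0,0,-20],[0,0,0]],[75,[0,0,-25],[0,0,0]],[75,[0,0,-25],[0,0,0]],[75,[0,0,-25],[0,0,0]],[75,[0,0,-25],[0,0,0]],[75,[0,0,-10],[0,0,0]]])

```text
time: 44.12
tool_pos: [0.6627, -0.0236, 0.1789]
ee_rot: [-3.139, -0.0, -1.63]
wrist_force: [0.6, 0.3, 1.0]
grip_width: 0.751
```

```bash
python3 -c "
from boxm import *
from rl import relays
state()
f,rz,K,M=cam('wrist','w24');seated(f,rz,K,M);bm('wrist',f,rz,K,M)
for n in('top','scene'):
    f,rz,K,M=cam(n);relays(n,f,rz,K,M)
goto(0.3663,-0.318,0.17,-96.5)
"
```

```text
t 44.12 tcp [ 0.6627 -0.0236  0.1789] rot [-3.1391 -0.0002 -1.6302] F [0.5887 0.2738 0.998 ] g 0.751 q [-0.1584  0.5198  0.2205  1.269   0.     -1.6698]
 seated -78 ((-0.1542816162109375, -77.44497680664062), (35.6767692565918, 46.072052001953125), 89.5741195678711) z [70.8112 72.566  74.1871] tilt [ 0.0015 -0.0004] 3075
 seated 0 ((-0.07625770568847656, -0.2280120849609375), (45.95521545410156, 35.429298400878906), 0.35915181040763855) z [65.7115 72.5194 74.0108] tilt [0.0046 0.0459] 2477
wrist front wall u [-65.1623 -61.536  -59.7898]
  yaw corr (rad) du/dv 0.0022879545706576063
  end wall v [-135.5657 -132.0547 -130.0322] 1758
  end wall v [128.5956 130.0145 134.9921] 1222
  dome [ -0.1783 -77.5354] circ (-0.347785621881485, -77.06639862060547) 28.10320472717285 3075 z 72.566032049693
  dome [-0.0229 -1.7028] circ (-0.17749612033367157, -0.15523190796375275) 28.066890716552734 2521 z 72.4990718571521
  body ((0.11255836486816406, -17.440279006958008), (1.0869767665863037, 44.62208938598633), 89.90824127197266) 164 z 56.83635187245092
  block z 30.440049386487203 u [-59.8621  59.88
[... 318 characters left out ...]
.] rect [array([ 618.9, -442.1]), array([45.7, 37.6]), np.float64(59.4)] z 0.0625 n 225 rgb [232. 191. 205.]
top px [426. 259.] rect [array([ 365. , -326.3]), array([36.9, 45.8]), np.float64(83.8)] z 0.0621 n 238 rgb [205. 197. 195.]
top px [473. 288.] rect [array([ 291.4, -451.2]), array([44.5, 36.8]), np.float64(0.9)] z 0.0614 n 256 rgb [233. 183. 137.]
scene px [199. 160.] rect [array([ 621.3, -441.2]), array([50.8, 36. ]), np.float64(59.8)] z 0.0615 n 148 rgb [247. 215. 225.]
now [ 0.662  -0.0235  0.175 ] yaw [179.95   0.01 -93.4 ] turn(tool) [0.0009 0.0001 0.054 ]
  shift mm in present tool axes [311.537  277.6752   5.1713]  after turn [326.0804 260.4465   4.9722] dist 417.3554167885031
```

View pics/w24.png

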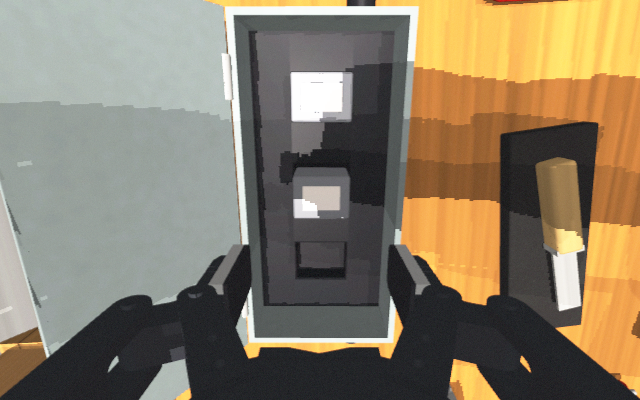

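>>> step_arm(commands=[[75,[27.2,21.7,0],[0,0,0.051]],[75,[27.2,21.7,0],[0,0,0]],[75,[27.2,21.7,0],[0,0,0]],[75,[27.2,21.7,0],[0,0,0]],[75,[27.2,21.7,0],[0,0,0]],[75,[27.2,21.7,0],[0,0,0]],[75,[27.2,21.7,0],[0,0,0]],[75,[27.2,21.7,0],[0,0,0]],[75,[27.2,21.7,0],[0,0,0]],[75,[27.2,21.7,0],[0,0,0]],[75,[27.2,21.7,0],[0,0,0]],[75,[27.2,21.7,0],[0,0,0]]])

```text
time: 45.27
tool_pos: [0.3663, -0.3207, 0.1737]
ee_rot: [3.138, 0.002, -1.681]
wrist_force: [1.2, -0.0, -0.3]
grip_width: 0.742
```

>>> step_arm(commands=[[75,[0,0,15],[0,0,0]],[75,[5,0,25],[0,0,0]],[75,[5,0,25],[0,0,0]],[75,[0,0,25],[0,0,0]],[75,[0,0,10],[0,0,0]],[75,[0,0,0],[0,0,0]],[75,[0,0,0],[0,0,0]],[75,[0,0,0],[0,0,0]]])

```text
time: 45.93
tool_pos: [0.367, -0.3303, 0.0755]
ee_rot: [3.14, 0.0, -1.681]
wrist_force: [-0.1, 0.4, -0.3]
grip_width: 0.751
```

```bash
python3 -c "
from h import *
from rl import relays
state()
f,rz,K,M=cam('wrist','w25');relays('wrist',f,rz,K,M)
goto(0.3664,-0.3278,0.026,-96.4)
"
```

```text
t 45.93 tcp [ 0.367  -0.3303  0.0755] rot [ 3.1397  0.0001 -1.6812] F [-0.0981  0.4295 -0.2548] g 0.751 q [-0.8973  0.3159 -0.4249  0.8315 -0.0012 -2.3577]
wrist px [448.   6.] rect [array([ 292.9, -435.2]), array([ 7.2, 44.8]), np.float64(82.5)] z 0.0614 n 1114 rgb [210. 127.   0.]
wrist px [322. 246.] rect [array([ 365.6, -327.9]), array([36.6, 46.1]), np.float64(83.6)] z 0.0625 n 5600 rgb [123. 119. 118.]
wrist px [526. 298.] rect [array([ 258. , -286.4]), array([ 4.7, 16.2]), np.float64(86.3)] z 0.0597 n 417 rgb [174. 179. 169.]
now [ 0.3672 -0.3305  0.0758] yaw [179.92  -0.02 -96.32] turn(tool) [ 0.0013 -0.0004  0.0014]
  shift mm in present tool axes [-2.5783  1.0048 49.759 ]  after turn [-2.5579  1.075  49.7585] dist 49.8358343186703
```

View pics/w25.png

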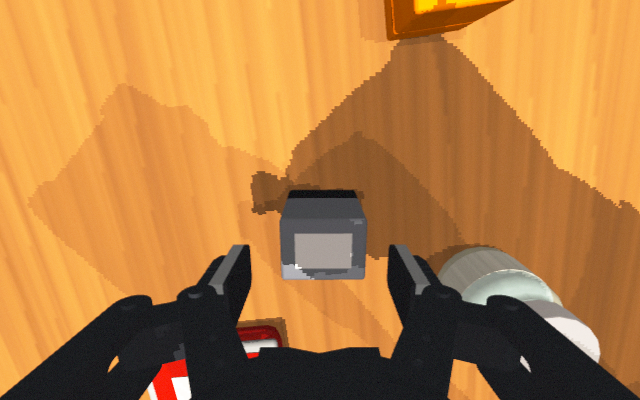

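>>> step_arm(commands=[[75,[-2.5,1.5,8],[0,0,0]],[75,[0,0,14],[0,0,0]],[75,[0,0,14],[0,0,0]],[75,[0,0,9],[0,0,0]],[75,[0,0,4.7],[0,0,0]],[75,[0,0,0],[0,0,0]],[0,[0,0,0],[0,0,0]],[0,[0,0,0],[0,0,0]],[0,[0,0,0],[0,0,0]],[0,[0,0,0],[0,0,0]],[0,[0,0,0],[0,0,0]],[0,[0,0,0],[0,0,0]]], force=60)

```text
time: 46.98
tool_pos: [0.366, -0.328, 0.0262]
ee_rot: [3.141, -0.001, -1.681]
wrist_force: [-1.2, 0.5, 7.6]
grip_width: 0.531
```

```bash
python3 -c "
from h import *
state()
p=C0+.0001*EX+.0781*EY
print(p)
goto(p[0],p[1],0.16,-93.4)
"
```

```text
t 46.98 tcp [ 0.366  -0.328   0.0262] rot [ 3.1407 -0.0008 -1.6812] F [-1.1598  0.5443  7.6485] g 0.531 q [-0.896   0.3676 -0.5075  0.6958 -0.0012 -2.3564]
[0.6668 0.0543]
now [ 0.366  -0.328   0.0262] yaw [179.95  -0.05 -96.32] turn(tool) [ 0.001  -0.0008 -0.051 ]
  shift mm in present tool axes [-412.9959 -256.7643 -134.4065]  after turn [-399.4586 -277.6308 -133.838 ] dist 504.538064625461
```

>>> step_arm(commands=[[0,[0,0,-6],[0,0,0]],[0,[0,0,-20],[0,0,0]],[0,[0,0,-36],[0,0,-0.051]],[0,[0,0,-36],[0,0,0]],[0,[0,0,-36],[0,0,0]],[0,[-28.5,-19.8,0],[0,0,0]],[0,[-28.5,-19.8,0],[0,0,0]],[0,[-28.5,-19.8,0],[0,0,0]],[0,[-28.5,-19.8,0],[0,0,0]],[0,[-28.5,-19.8,0],[0,0,0]],[0,[-28.5,-19.8,0],[0,0,0]],[0,[-28.5,-19.8,0],[0,0,0]]])

```text
time: 47.98
tool_pos: [0.5168, -0.1351, 0.1599]
ee_rot: [3.14, 0.0, -1.63]
wrist_force: [0.4, -0.7, -1.1]
grip_width: 0.529
```

>>> step_arm(commands=[[0,[-28.5,-19.8,0],[0,0,0]],[0,[-28.5,-19.8,0],[0,0,0]],[0,[-28.5,-19.8,0],[0,0,0]],[0,[-28.5,-19.8,0],[0,0,0]],[0,[-28.5,-19.8,0],[0,0,0]],[0,[-28.5,-19.8,0],[0,0,0]],[0,[-28.5,-19.8,0],[0,0,0]],[0,[0,0,10],[0,0,0]],[0,[0,0,20],[0,0,0]],[0,[0,0,20],[0,0,0]],[0,[0,0,0],[0,0,0]],[0,[0,0,0],[0,0,0]]])

```text
time: 48.98
tool_pos: [0.6655, 0.0541, 0.1089]
ee_rot: [3.138, 0.0, -1.63]
wrist_force: [0.3, 0.9, -0.1]
grip_width: 0.529
```

>>> step_arm(commands=[[0,[0,0,0],[0,0,0]],[0,[0,0,0],[0,0,0]]])

```text
time: 49.15
tool_pos: [0.6668, 0.0539, 0.1107]
ee_rot: [-3.142, 0.0, -1.63]
wrist_force: [0.5, -0.8, -1.1]
grip_width: 0.531
```

```bash
python3 -c "
from boxm import *
state()
f,rz,K,M=cam('wrist','w26');held(f,rz,K,M);seated(f,rz,K,M)
p=C0+.0001*EX+.0781*EY
goto(p[0],p[1],0.036,-93.4)
"
```

```text
t 49.15 tcp [0.6668 0.0539 0.1107] rot [-3.1415  0.0003 -1.6304] F [ 0.5113 -0.7816 -1.0536] g 0.531 q [-0.0411  0.5612  0.1075  1.1171  0.0003 -1.5523]
held top: rect ((0.013189315795898438, 0.024301528930664062), (42.03620147705078, 37.22551727294922), 89.83212280273438) z [-37.5373 -36.4307 -29.5114] 10286 slope z vs x 0.09563254746367839
 seated 0 ((-0.26644325256347656, 0.3020057678222656), (35.69985580444336, 46.14419937133789), 89.9784927368164) z [70.7649 72.5589 74.0801] tilt [0.0027 0.0029] 5902
 seated 78 ((0.5038814544677734, 60.22742462158203), (1.475665807723999, 44.88541793823242), 89.86163330078125) z [86.5435 93.5932 99.7486] tilt [ 0.0034 -0.4901] 700
now [0.6668 0.0539 0.1105] yaw [-179.99    0.01  -93.42] turn(tool) [-0.0001  0.0002 -0.0003]
  shift mm in present tool axes [-0.3183 -0.016  74.5342]  after turn [-0.3346 -0.0227 74.5341] dist 74.53488702178244
```

View pics/w26.png

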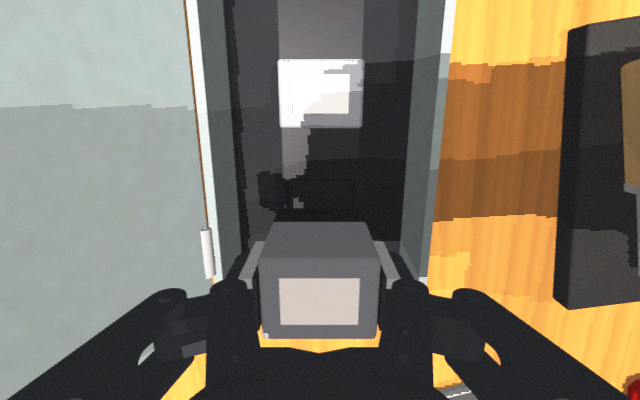

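>>> step_arm(commands=[[0,[-0.5,0,8],[0,0,0]],[0,[0,0,14],[0,0,0]],[0,[0,0,14],[0,0,0]],[0,[0,0,10],[0,0,0]],[0,[0,0,5],[0,0,0]],[0,[0,0,3],[0,0,0]],[0,[0,0,3],[0,0,0]],[0,[0,0,3],[0,0,0]],[0,[0,0,0],[0,0,0]]])

```text
time: 49.95
tool_pos: [0.6662, 0.0547, 0.0489]
ee_rot: [3.14, 0.0, -1.63]
wrist_force: [-0.1, -0.4, -1.6]
grip_width: 0.532
```

>>> step_arm(commands=[[0,[0,0,3],[0,0,0]],[0,[0,0,3],[0,0,0]],[0,[0,0,3],[0,0,0]],[0,[0,0,2],[0,0,0]],[0,[0,0,1.5],[0,0,0]],[0,[0,0,1.2],[0,0,0]],[0,[0,0,0.4],[0,0,0]],[0,[0,0,0],[0,0,0]]])

```text
time: 50.62
tool_pos: [0.666, 0.0547, 0.0362]
ee_rot: [3.14, 0.0, -1.63]
wrist_force: [-6.1, -0.3, 14.6]
grip_width: 0.53
```

>>> step_arm(commands=[[75,[0,0,0],[0,0,0]],[75,[0,0,0],[0,0,0]],[75,[0,0,0],[0,0,0]],[75,[0,0,0],[0,0,0]],[75,[0,0,-10],[0,0,0]],[75,[0,0,-20],[0,0,0]],[75,[0,0,-25],[0,0,0]],[75,[0,0,-25],[0,0,0]],[75,[0,0,-25],[0,0,0]],[75,[20,0,-25],[0,0,0]],[75,[30,0,-10],[0,0,0]],[75,[30,0,0],[0,0,0]]])

```text
time: 51.62
tool_pos: [0.6627, -0.0257, 0.1788]
ee_rot: [-3.139, -0.0, -1.629]
wrist_force: [0.5, 0.1, -0.9]
grip_width: 0.752
```

>>> step_arm(commands=[[75,[0,0,0],[0,0,0]],[75,[0,0,0],[0,0,0]],[75,[0,0,0],[0,0,0]]])

```text
time: 51.87
tool_pos: [0.6616, -0.025, 0.1753]
ee_rot: [3.14, 0.0, -1.63]
wrist_force: [0.2, 0.5, 0.2]
grip_width: 0.75
```

```bash
python3 -c "
from boxm import *
state()
f,rz,K,M=cam('wrist','w27');seated(f,rz,K,M)
f,rz,K,M=cam('scene','s27');coverang()
"
```

```text
t 51.87 tcp [ 0.6616 -0.025   0.1753] rot [ 3.1398  0.0005 -1.6305] F [0.1596 0.4863 0.1688] g 0.75 q [-0.1609  0.5223  0.215   1.2654  0.0003 -1.672 ]
 seated -78 ((-0.32842063903808594, -77.38264465332031), (36.171905517578125, 45.787471771240234), 88.68295288085938) z [70.6171 72.5607 74.1093] tilt [0.0026 0.0023] 3188
 seated 0 ((-0.05420684814453125, 0.28462982177734375), (36.5886116027832, 46.066471099853516), 89.79501342773438) z [65.5564 72.4887 73.9925] tilt [0.0014 0.0527] 2603
 seated 78 ((-0.015289306640625, 77.91275787353516), (45.951202392578125, 36.13584518432617), 0.5480121970176697) z [63.4739 72.4198 73.9302] tilt [0.0041 0.0936] 2170
top 958 du/dz 0.7259735473846862 theta 2.1987423540922175 zmax 0.18872927125063566 umax 0.15012133353408127
scene 1445 du/dz 0.7342935123321953 theta 2.2041692698015685 zmax 0.1870239947987533 umax 0.15093471880391882
```

View pics/w27.png

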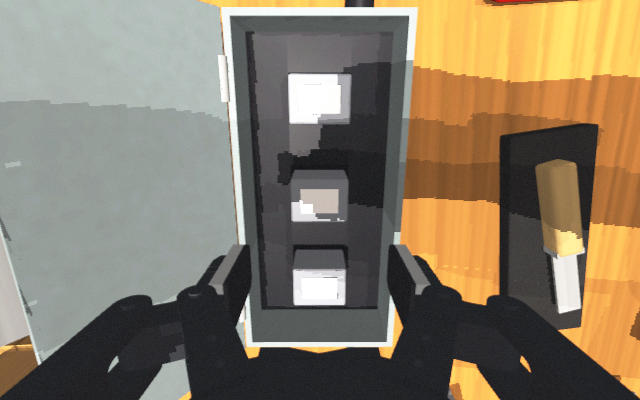

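All three new relays have their tops at 72.5 mm, so they are seated. I'll move clear and do a last check.

>>> step_arm(commands=[[75,[0,20,-10],[0,0,0]],[75,[0,35,-5],[0,0,0]],[75,[0,35,0],[0,0,0]],[75,[0,35,0],[0,0,0]],[75,[0,35,0],[0,0,0]],[75,[0,20,0],[0,0,0]],[75,[0,0,0],[0,0,0]],[75,[0,0,0],[0,0,0]],[75,[0,0,0],[0,0,0]]])

```text
time: 52.82
tool_pos: [0.4827, -0.0143, 0.1905]
ee_rot: [3.141, 0.0, -1.63]
wrist_force: [0.2, 0.0, 0.1]
grip_width: 0.751
```

```bash
python3 -c "
from boxm import *
state()
for n in('top','scene'):
    f,rz,K,M=cam(n,n+'28'); P=cloud(rz,K,M);z=P[...,2]
    for nm,cx,cy,w in(('tin1',.46,-.205,.075),('tin2',.338,.3,.075)):
        k=(abs(P[...,0]-cx)<w)&(abs(P[...,1]-cy)<w)&(z>.022)&(z<.034)
        print(n,nm,rect(P[k]) if k.sum()>50 else k.sum())
    k=(z>0.029)&(z<0.05)&(P[...,0]>.37)&(P[...,0]<.5)&(abs(P[...,1])<.15)
    if k.sum()>50: print(n,'blade',rect(P[k]))
    k=(z>0.03)&(z<0.08)&(abs(P[...,0]-.588)<.07)&(abs(P[...,1]-.355)<.07); print(n,'in basket pts',k.sum(),np.nanmax(z[k]) if k.any() else 0)
"
```

```text
t 52.82 tcp [ 0.4827 -0.0143  0.1905] rot [ 3.1406  0.0001 -1.6297] F [0.1921 0.0217 0.0977] g 0.751 q [-0.1986  0.2094 -0.2348  1.1276 -0.     -1.7105]
top tin1 ((459.06243896484375, -206.00001525878906), (103.09949493408203, 71.099609375), 0.2006060928106308)
top tin2 ((337.7945251464844, 300.4322814941406), (72.91699981689453, 103.9298324584961), 8.892391204833984)
top in basket pts 594 0.07816851192207674
scene tin1 ((460.76434326171875, -205.84373474121094), (74.40165710449219, 103.86641693115234), 89.37836456298828)
scene tin2 ((339.23638916015625, 301.4227600097656), (74.44387817382812, 102.19731903076172), 9.07007122039795)
scene blade ((431.7054443359375, 45.722694396972656), (27.12636375427246, 158.53762817382812), 14.176633834838867)
scene in basket pts 783 0.07973301134277555
```

View pics/scene28.png

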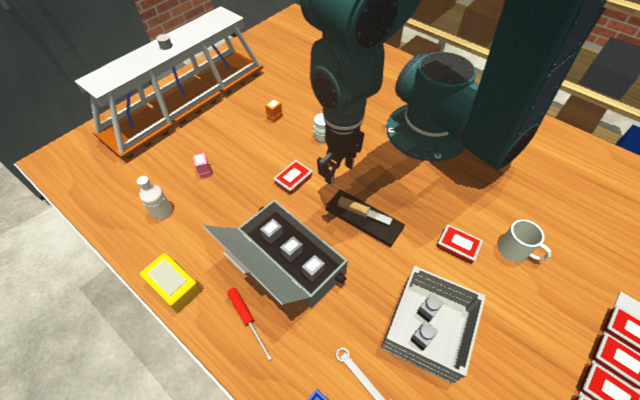

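The scene picture shows the cover open at (250,262) and new relays at (271,229), (291,248) and (313,265). The old ones are in the basket at (430,306) and (424,334), and the blade is on the mat at (365,210). The tins have not moved, so I'm handing the job in.

```bash
python3 -c "
from workcell import robot
print(robot.job_done())"
```

```text
the job is handed in; nothing more can be done
None
```

The relays are changed, and I handed the job in at about 53 s; no verdict was reported.

- **Cover:** I levered it up with the pry blade under the lip and swung it to its stop. My last checks read 2.20 rad, and it had stayed there since.
- **Old relays:** Only two were in the box; the third socket was already empty. Both now stand in the wire basket.
- **New relays:** All three are in their sockets. Their tops measure 72.4–72.6 mm above the bench; 72 mm is fully home, and my depth readings run about 0.4 mm high. One of them had been knocked aside before I reached it, so I measured its position again and used it.
- **Blade and surroundings:** The blade lies flat on its rubber rest. Both tins are where they started to within about 1 mm. I did not touch the pink and orange look-alikes.

No check failed. The cameras disagreed with each other by 1–2 mm, about what the calibration allows. I used the wrist camera for both picking up and inserting, so any error in it should largely cancel out. While pressing the new relays home, the downward force peaked at about 21 N, with up to 9 N sideways.

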